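# Saucepan under the hot-water tap, tap opened to its setting

### The job

Bring the saucepan under the spout of the water tap, so that it stands flat on the counter with the spout over the middle of the pan. Only then open the tap: turn its handle until the pointed end lines up with the small upright tab at the dial's rim, and leave it there. Do not shift the tab, do not tip the pan, and leave the mug, the jar and the tin where they are.

Things in the scene. Friction and masses are not known exactly. Their poses are not given: they have to be found in the camera images.
- tap_stand: Fixed hot-water tap stand. Origin: on the counter under the middle of its grey column (90 mm in x, 70 mm in y, 255 mm tall). Own frame: a base plate 12 mm thick covers x -75 to 75, y -165 to 35 mm; on the +y side a 20 mm spout pipe leaves the column at height 205 mm and turns down at y = 160 mm, over a flush drain grille (no step); on the -y side is the leaning dial with the tap.
- dial: Round tap dial fixed to the stand, radius 84 mm, 6 mm thick. Origin: centre of its face, at (0, -115, 85) mm in the stand's frame. z: outward from the face, leaning 35 degrees from vertical to the stand's -y: (0, -0.574, 0.819) in the stand's frame; x as the stand's x.
- rack_edge (a point): Middle of the outer cross rod of the open cup rack above the tap, at (0, -115, 240) mm in the stand's frame. The rack is a level frame of 10 mm steel rods, 110 mm wide (x), from here back to the column, with a second cross rod at y = -75 mm. It bars the gripper's way to the tap handle from straight above; along the dial's leaning axis the way is free.
- outlet (a point): The spout's mouth: centre of its lower end, 135 mm above the counter, at (0, 160, 135) mm in the stand's frame; the mouth is 27 mm wide.
- tap_grip (a point): Middle of the black bar handle, on its turning axis, 35 mm out from the dial's face. z: turning axis, outward; x: along the bar to its pointed end. Bar 16 mm thick (y), 24 mm high (z -12 to 12); blunt end at x -50 mm, pointed end at +71 mm, sides flat up to 51 mm. Below it is only a 16 mm round stem: fingers may reach to 30 mm below the middle.
- tap (a joint): Tap handle angle, rad: 0 is shut (pointed end level, towards the stand's -x); grows counter-clockwise looking onto the dial (right-handed about tap_grip's z), the pointed end swinging down the slope. Stops at 0 and 1.65. Starts below 0.08. Dry friction about 0.12 N m; stays where it is left.
- tab (a joint): Angle of the setting tab round the dial, rad, in the same sense and from the same zero as joint tap: when both values are equal the handle's pointed end points at the tab. Between 0.65 and 1.3 rad; stiff, not to be moved.
- tab_top (a point): Top of the setting tab, a brass fin standing at the dial's rim, 77 mm from the dial's axis, 12 mm (radial) x 6 mm, 26 mm high from the dial's face; its top is 9 mm lower than the middle of the handle bar. x: radially outward; z: along the dial's axis.
- saucepan: Loose steel saucepan, about 0.45 kg; origin at the centre of the bowl's underside, z up. Bowl 136 mm across, 65 mm tall, 4 mm wall, open on top. Straight black handle along the pan's -x, from 65 to 180 mm from the bowl's axis, 18 mm wide, 14 mm thick, its middle 48 mm above the counter. It can be slid along the counter by the handle.
- pan_handle (a point): Middle of the saucepan's handle, 125 mm from the bowl's axis (pan's -x) and 48 mm above its underside. Axes as the saucepan's; the handle is 18 mm wide in y.
- mug: Bystander: white mug, 82 mm across, 95 mm tall, origin at the centre of its underside.
- jar: Bystander: glass jar with a steel lid, 76 mm across, 110 mm tall, origin at the centre of its underside.
- tin: Bystander: plain metal tin, 74 mm across, 120 mm tall, origin at the centre of its underside.
There are look-alikes about, which are no part of the job. What is meant by the saucepan is not blue, orange or red, and is the larger of those in its own colour.

How it is judged:
By the outcome, as a careful person would: the job done as asked, in the order asked, and still so for the second after the job is handed in, with the robot touching nothing.
It also fails if it takes over 58 s, if anything falls off the work surface, if the arm or the gripper's body presses on something with over 40 N, if the wrist force passes 120 N, or if a joint passes its speed limit or range.

### The arm

A 6-joint arm with a two-finger parallel gripper is mounted at the origin on the work surface. World frame = base frame: x ahead of the robot, y to its left, z up, the work surface at z = 0. Lengths are in mm, angles in rad, forces in N, time in s.
With the tool pointing down it reaches from about 350 to 875 mm from the base axis. Payload 4.2 kg.
Tool frame: the origin (TCP) lies at the very end of the fingers, on their centre line; the grasp point (between the pads) lies 19 mm behind it; y points along the fingers, z is the direction in which the jaws open and shut, and the axes are right-handed (so a half turn about y gives the same grasp; the last joint's range is limited). The gripper opens to 85 mm and grips with 20 to 120 N. Pads are 22 mm wide; open, the fingers measure 114 mm over their backs; the gripper's body (76 mm by 85 mm) begins 54 mm behind the grasp point. The pads swing forward as they close: fully open they stand 13 mm farther back than shut.
Start: joints at [-1.025, 0.385, 0.008, 0, -1.194, -0.259], TCP at [176.819, -599.445, 231.312] pointing down, gripper open.
Joint ranges: [-3.14, 3.14], [-1.21, 2.06], [-1.07, 1.41], [-3.16, 2.05], [-2.99, -0.16], [-3.1, 3.1]. Speed limits (rad/s): [2.79, 2.79, 3.14, 3.14, 3.14, 3.14].

### API

Orientations are given as a unit quaternion [x, y, z, w].
In Python, from bench import arm gives the robot as it stands.
- The arm moves only by the shell command python3 -m creep 'ROWS'. ROWS is JSON, a list of rows, each an object with "delta_pos": the shift along the tool's x, y, z in mm, a list of three; "rot": the turn, a rotation vector about the tool's x, y, z in rad, a list of three; "jaw": the finger opening in mm, from 0 to 85.4. A call has exactly 10 rows; each row shifts and turns the commanded pose from where the row before left it, along the tool's axes as they then stand; what a row does not reach is not made up. A row lasts 1/12 s, in which the tool goes at most 41.7 mm and 7.16 degrees, less where a joint would pass 70% of its speed; a pose out of reach is approached as far as the arm can. A call is refused whole if a number of a shift passes 41.7 or a number of a turn 0.125, either way. A call with a gripper value outside its range is refused whole. The fingers move at their own pace and stop on an object; the grip force is fixed at half the most. Time passes only in rows, so rows that do not move let the fingers close, or fill a call up. It gives the time, the measured TCP pose, the force and the opening at its end, in the units of the state.
- arm.read_state(): the state, without advancing time (a new reading comes with each control period).
- arm.get_image(name): name is "side" or "top"; returns the picture (384x512x3 uint8, red, green, blue); there is no depth.
- arm.calibration(name): a dict with "intrinsics" (3x3 intrinsics, pixels), "R" (3x3) and "t" (3): a world point X has camera coordinates R X + t. Camera axes: x right, y down, z forward; pixel columns grow to the right and rows downward; lengths in mm; the calibration is good to about 2 mm. A picture is of the moment at which its call begins. calibration takes no time and is no camera call.
- arm.job_done(): hands the job in, once; it reports no verdict.
Trained networks look in the newest picture that a camera, given by its name, has taken for a name from the list of things; names that differ only in an ending like _2 or _b are one class to them, and where a whole thing is asked for, a point or a joint stands for the part that bears it (a point fixed in the world has none). Each returns a list of dicts, best first, with "p" (0 to 1); they miss things now and then, are a little off and sometimes report something else, mostly with a low value. They report only what shows in the picture. A call takes as long as a camera call. They do not tell look-alikes from the thing itself.
- arm.find_in(camera, target): "location" ([column, row] in pixels, amid what is visible of it).
- arm.masks_of(camera, target): "pixels" (384x512 bool, what is visible of it) and "location" ([column, row] in pixels, amid what is visible of it).
The state is a dict: "clock": time; "joints": joint angles; "joint_vel": joint speeds; "joint_efforts": joint torques, N m; "position": TCP position; "ee_rot": TCP orientation; "contact_force": force on the tool from outside, world axes, zero at the start; "wrist_torque": the same for the moment, N m; "gripper_width": finger opening in mm.
Only numpy, scipy, OpenCV 4.12 (cv2) and the standard library are available. Lean on these libraries where they do the work, as an engineer would, in place of code of your own. Each camera call takes 0.05 s, during which the arm holds its last target. There are 200 camera calls.

## Working session

There is one attempt and no reset: what is moved stays moved. The work goes in short steps, Python scripts to look and compute and a shell command to move; the robot and the scene stay as the last step left them, time stands still between calls to the robot, and variables do not carry over. Pictures are saved under pics/ and viewed, about 8 in all and at most 12, crops included, and the job is handed in when it is done.

```bash
mkdir -p pics; ls
python3 - <<'E'
from bench import arm
import cv2,numpy as np
s=arm.read_state();print({k:np.round(v,3) for k,v in s.items()})
ims=[]
for c in("side","top"):
    im=arm.get_image(c);cv2.imwrite(f"pics/{c}0.png",im[:,:,::-1])
    k=arm.calibration(c);print(c,np.round(k["intrinsics"],1).tolist(),np.round(k["R"],4).tolist(),np.round(k["t"],1).tolist())
    for t in("tap_stand","dial","saucepan","tap_grip","tab_top","tab","outlet","rack_edge","pan_handle","mug","jar","tin"):
        print(c,t,[(np.round(d["location"]).tolist(),round(d["p"],2)) for d in arm.find_in(c,t)][:6])
print(arm.read_state()["clock"])
E
```

```text
pics
{'clock': np.float64(0.0), 'joints': array([-1.025e+00,  3.860e-01,  7.000e-03, -1.000e-03, -1.194e+00,
       -2.590e-01]), 'joint_vel': array([ 0.001, -0.   ,  0.   , -0.001,  0.001,  0.   ]), 'joint_efforts': array([ 1.0000e-03, -3.9228e+01,  1.8840e+01,  4.1860e+00, -5.0000e-03,
       -0.0000e+00]), 'position': array([ 176.667, -598.905,  230.218]), 'ee_rot': array([-0.699, -0.101,  0.101,  0.701]), 'contact_force': array([0.183, 0.963, 0.042]), 'wrist_torque': array([-0.022, -0.022,  0.05 ]), 'gripper_width': np.float64(85.4)}
side [[411.5, 0.0, 254.2], [0.0, 411.5, 198.0], [0.0, 0.0, 1.0]] [[-0.3356, -0.942, 0.007], [-0.6577, 0.229, -0.7176], [0.6744, -0.2454, -0.6964]] [215.7, 439.7, 1299.7]
side tap_stand [([283.0, 189.0], 0.92)]
side dial [([305.0, 182.0], 0.8), ([284.0, 186.0], 0.61)]
side saucepan [([136.0, 222.0], 0.92), ([183.0, 238.0], 0.89), ([129.0, 254.0], 0.61), ([284.0, 249.0], 0.61), ([217.0, 292.0], 0.55)]
side tap_grip [([310.0, 180.0], 0.43)]
side tab_top []
side tab [([358.0, 181.0], 0.18)]
side outlet [([284.0, 183.0], 0.61)]
side rack_edge [([284.0, 18
[... 420 characters left out ...]
]] [48.3, 564.2, 1345.7]
top tap_stand [([304.0, 178.0], 0.81)]
top dial [([330.0, 185.0], 0.88)]
top saucepan [([187.0, 286.0], 0.93), ([176.0, 200.0], 0.92), ([134.0, 168.0], 0.82), ([279.0, 261.0], 0.8), ([122.0, 198.0], 0.6), ([335.0, 190.0], 0.3)]
top tap_grip [([336.0, 188.0], 0.76)]
top tab_top []
top tab [([331.0, 186.0], 0.49), ([172.0, 204.0], 0.36)]
top outlet [([304.0, 179.0], 0.62), ([337.0, 187.0], 0.42)]
top rack_edge [([401.0, 173.0], 0.18)]
top pan_handle [([173.0, 205.0], 0.89), ([136.0, 165.0], 0.86), ([122.0, 200.0], 0.84), ([182.0, 287.0], 0.69)]
top mug [([193.0, 141.0], 0.64)]
top jar [([399.0, 174.0], 0.64)]
top tin [([276.0, 130.0], 0.98), ([400.0, 176.0], 0.63)]
1.3
```

Run:
```python
import cv2
cv2.imwrite("pics/t1.png",cv2.resize(cv2.imread("pics/top0.png")[100:325,80:440],(800,500),interpolation=3))
cv2.imwrite("pics/s1.png",cv2.resize(cv2.imread("pics/side0.png")[110:335,80:440],(800,500),interpolation=3))
```

```text
(no output)
```

View pics/t1.png

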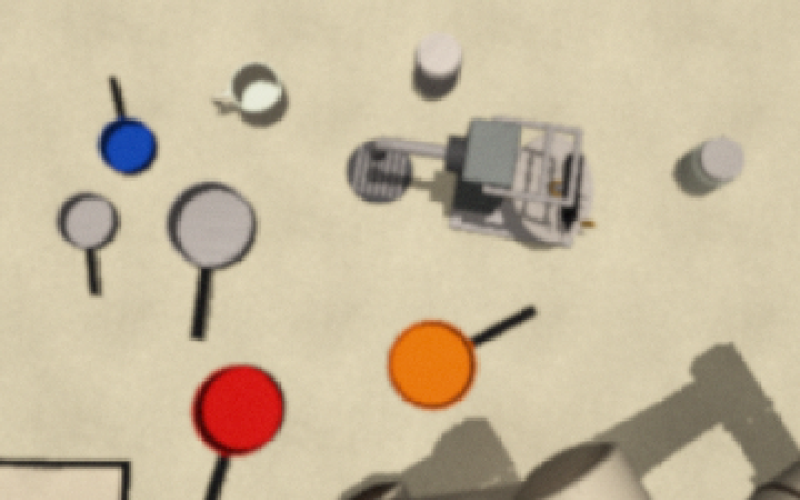

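View pics/s1.png

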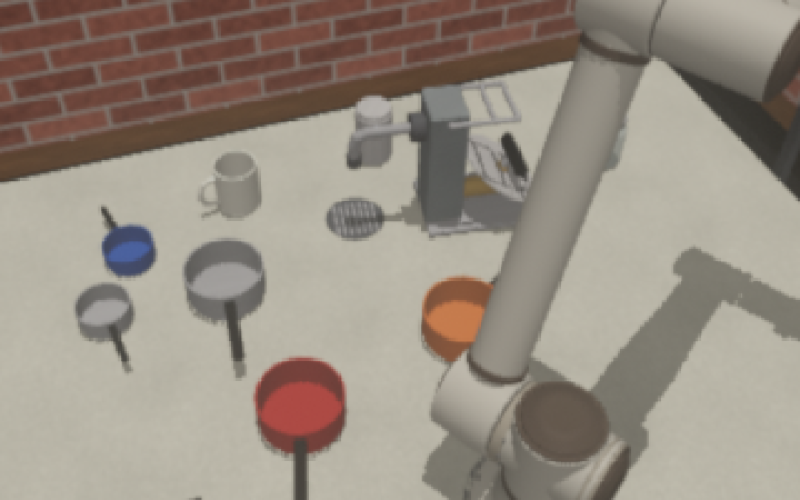

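The top crop gives the candidates: large grey pan at px (175,202), small grey (120,200), blue (137,165), red (187,284) and orange (274,264). By the description it is the large grey one. The grille is at (251,177), and the brass tab shows near (345,201). Next I measure the pan and the stand.

```bash
cat > h.py <<'E'
from bench import arm
import numpy as np, cv2
from scipy.optimize import minimize, least_squares
from scipy.spatial.transform import Rotation as Ro
C={c:arm.calibration(c) for c in("side","top")}
def proj(c,X):
    k=C[c];p=(np.atleast_2d(X)@np.array(k["R"]).T+k["t"])@np.array(k["intrinsics"]).T
    return p[:,:2]/p[:,2:]
def back(c,uv,z):
    k=C[c];R=np.array(k["R"]);d=R.T@np.linalg.solve(k["intrinsics"],[*uv,1]);o=-R.T@np.array(k["t"])
    return o+d*(z-o[2])/d[2]
def T2(p,L):
    c,s=np.cos(p[2]),np.sin(p[2]);L=np.atleast_2d(np.float64(L))
    return np.c_[p[0]+c*L[:,0]-s*L[:,1],p[1]+s*L[:,0]+c*L[:,1],L[:,2]]
a=np.linspace(0,2*np.pi,40)
def panmask(c,p,S=4):
    m=np.zeros((384*S,512*S),np.uint8)
    ring=lambda z:np.c_[68*np.cos(a),68*np.sin(a),0*a+z]
    h=[[x,y,z] for x in(-65,-180) for y in(-9,9) for z in(41,55)]
    for L in(np.r_[ring(0),ring(65)],h):
        q=((proj(c,T2(p,L))+.5)*S).astype(np.int32)
        cv2.fillConvexPoly(m,cv2.convexHull(q),255)
    return cv2.resize(m,(512,384),interpolation=cv2.INTER_AREA)/255.
def panfit(near,p0,cams=("top","side")):
    M={}
    for c in cams:
        for d in arm.masks_of(c,"saucepan"):
            if np.hypot(*(np.array(d["location"])-near[c]))<15: M[c]=d["pixels"].astype(float);break
    f=lambda p:sum(np.abs(panmask(c,[p[0],p[1],p[2]/100])-M[c]).sum() for c in M)
    x0=np.array([p0[0],p0[1],p0[2]*100])
    r=minimize(f,x0,method="Nelder-Mead",options=dict(initial_simplex=[x0,x0+[20,0,0],x0+[0,20,0],x0+[0,0,15]],xatol=.3,fatol=.3))
    return r.x*[1,1,.01],r.fun,{c:M[c].sum() for c in M}
E
python3 - <<'E'
from h import *
cr=lambda x,y:np.array([80+x*.45,100+y*.45])
b=back("top",cr(212,226),50);e=back("top",cr(197,338),48)
arm.get_image("top");arm.get_image("side")
ang=np.arctan2(*(b-e)[[1,0]]);print(b,e,ang)
print(panfit({"top":(175,202),"side":(183,238)},[b[0],b[1],ang]))
pts=[((0,160,0),cr(380,171)),((45,35,255),cr(468,120)),((45,-35,255),cr(522,121)),((-45,-35,255),cr(520,187)),((-45,35,255),cr(464,182))]
r=least_squares(lambda p:np.concatenate([proj("top",T2([p[0],p[1],p[2]],L))[0]-u for L,u in pts]),[850,-100,0])
print("stand",r.x,r.fun.round(1))
g=back("top",cr(380,171),0);print(g,back("side",[80+355*.45,110+218*.45],0))
for n in("mug","jar","tin"):
    for c in("top","side"):
        print(n,c,[(np.round(back(c,d["location"],50)).tolist(),round(d["p"],2)) for d in arm.find_in(c,n)][:2])
p=r.x
for c in("top","side"):
    im=cv2.resize(arm.get_image(c)[:,:,::-1][120:230,220:400] if c=="top" else arm.get_image(c)[:,:,::-1][130:240,210:390],None,fx=4.4,fy=4.4,interpolation=3)
    o=(220,120) if c=="top" else (210,130)
    L=[(0,160,135),(0,160,0),(45,35,255),(45,-35,255),(-45,-35,255),(-45,35,255),(55,-115,240),(-55,-115,240),(75,-165,12),(-75,-165,12),(-75,35,12),(75,35,12)]
    for q in proj(c,T2(p,L)): cv2.circle(im,tuple(int(v) for v in (q-o+.5)*4.4),3,(0,0,255),-1)
    # dial tab circle: tops at 77mm, 26 high
    for t in np.arange(.6,1.36,.1):
        s=np.sin(np.radians(35));k=np.cos(np.radians(35))
        ex=np.array([-1,0,0]);ey=np.array([0,-k,-s]);ez=np.array([0,-s,k])
        X=np.array([0,-115,85])+77*(np.cos(t)*ex+np.sin(t)*ey)+26*ez
        q=proj(c,T2(p,X))[0];cv2.circle(im,tuple(int(v) for v in (q-o+.5)*4.4),2,(255,0,255),-1)
    cv2.imwrite(f"pics/o_{c}.png",im)
a=cv2.imread("pics/o_top.png");b=cv2.imread("pics/o_side.png")
cv2.imwrite("pics/o.png",cv2.resize(np.vstack([a,b]),None,fx=.62,fy=.62,interpolation=cv2.INTER_AREA) if 0 else np.vstack([a,b])[:,:800])
print(a.shape)
E
```

```text
[531.0875796  329.51524398  50.        ] [357.14694549 345.70718499  48.        ] -0.09282139344388042
(array([ 5.34071314e+02,  3.33081113e+02, -8.94287976e-02]), np.float64(207.0392156862745), {'top': np.float64(1449.0), 'side': np.float64(1234.0)})
stand [ 6.06708926e+02 -9.11281584e+01 -1.09060491e-01] [ 0.1  1.9  1.4 -1.7  0.3  0.5 -1.7  0.   0.  -0.4]
[631.18728788  68.39696255   0.        ] [628.79988908  68.76471007   0.        ]
mug top [([745.0, 271.0, 50.0], 0.57)]
mug side [([739.0, 274.0, 50.0], 0.86)]
jar top [([636.0, -448.0, 50.0], 0.93)]
jar side []
tin top [([794.0, -24.0, 50.0], 0.81)]
tin side [([836.0, -47.0, 50.0], 0.75), ([641.0, -234.0, 50.0], 0.16)]
(484, 792, 3)
```

View pics/o_top.png

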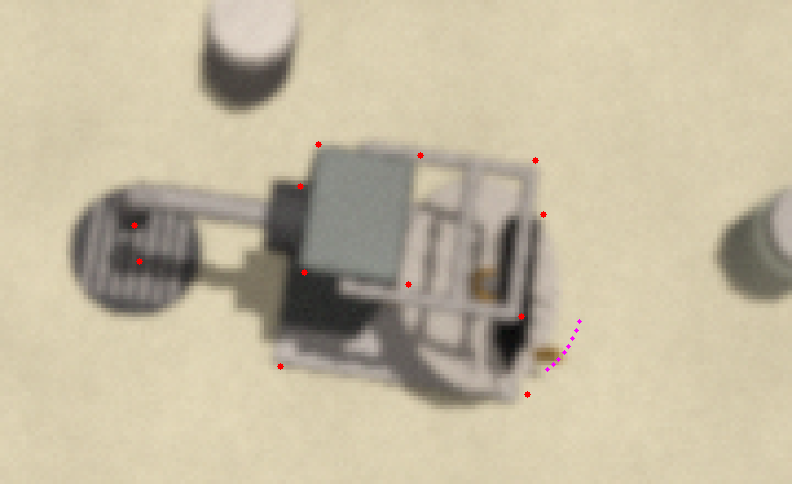

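View pics/o_side.png

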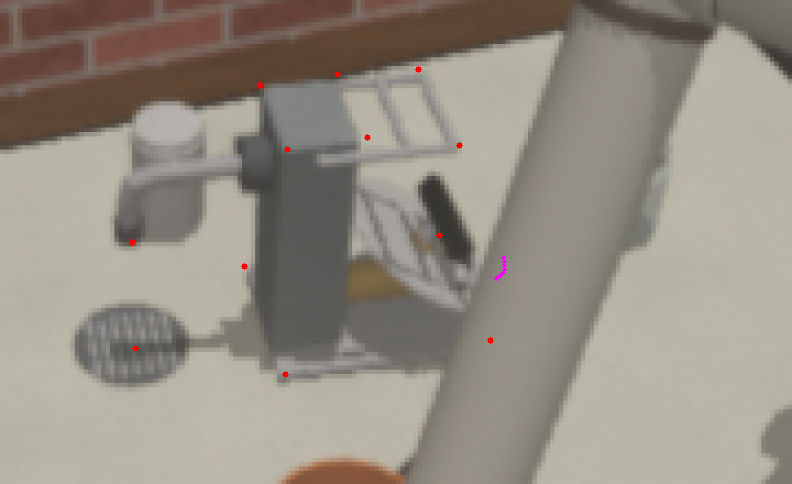

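The top overlay shows the grille at crop (136,250), the rack's outer corners at (536,165) and (519,310), and the brass tab at (547,355). The fitted points sit about 5 px off, and the arm hides the tab in the side view. I'll refit with the corners read from both pictures.

```bash
cat >> h.py <<'E'
s35,c35=np.sin(np.radians(35)),np.cos(np.radians(35))
def dialpt(p,t,r,h):
    X=np.array([0,-115,85])+r*(np.cos(t)*np.array([-1,0,0])+np.sin(t)*np.array([0,-c35,-s35]))+h*np.array([0,-s35,c35])
    return T2(p,X)[0]
E
python3 - <<'E'
from h import *
t=lambda x,y:np.array([220+x/4.4-.5,120+y/4.4-.5]); s=lambda x,y:np.array([210+x/4.4-.5,130+y/4.4-.5])
P=[("top",(0,160,0),t(136,250)),("top",(45,35,255),t(318,146)),("top",(45,-35,255),t(414,158)),("top",(-45,-35,255),t(398,284)),("top",(-45,35,255),t(303,267)),
("top",(55,-115,240),t(533,168)),("top",(-55,-115,240),t(516,310)),
("side",(0,160,0),s(132,345)),("side",(45,35,255),s(262,88)),("side",(45,-35,255),s(338,76)),("side",(-45,-35,255),s(357,146)),("side",(-45,35,255),s(285,152)),
("side",(0,160,135),s(126,241)),("side",(55,-115,240),s(419,75)),("side",(-55,-115,240),s(456,148))]
f=lambda p:np.concatenate([proj(c,T2(p,L))[0]-u for c,L,u in P])
r=least_squares(f,[607,-91,-.109],loss="soft_l1");print(r.x,f(r.x).reshape(-1,2).round(1).tolist())
p=r.x;print("outlet",T2(p,(0,160,135)),"grip",dialpt(p,0,0,35))
u=t(547,355)
for a in np.arange(.6,1.4,.1):print(round(a,1),(proj("top",dialpt(p,a,77,24))[0]-u).round(2))
np.save("stand.npy",p)
E
```

```text
[ 6.06988774e+02 -8.81526733e+01 -1.44840579e-01] [[0.1, 0.9], [-0.2, -0.8], [1.1, -0.1], [0.7, 0.4], [-1.0, 0.7], [0.0, -0.4], [-0.6, 2.6], [-0.2, 0.1], [-0.8, -0.7], [-0.4, -0.0], [1.3, -1.5], [-0.7, -0.6], [0.6, -0.4], [0.0, -0.6], [-0.1, 0.3]]
outlet [[630.08232268  70.17195522 135.        ]] grip [ 587.49274184 -221.81346679  113.67032155]
0.6 [-2.16  4.76]
0.7 [-0.73  3.78]
0.8 [0.61 2.6 ]
0.9 [1.86 1.24]
1.0 [ 2.99 -0.28]
1.1 [ 4.   -1.96]
1.2 [ 4.87 -3.77]
1.3 [ 5.61 -5.69]
```

```bash
cat >> h.py <<'E'
def plan(pos,axis_y,axis_z,via=()):
    s=arm.read_state();R=Ro.from_quat(s["ee_rot"]);p=s["position"]
    y=np.array(axis_y)/np.linalg.norm(axis_y);z=np.array(axis_z)-y*np.dot(axis_z,y);z/=np.linalg.norm(z)
    best=None
    for sg in(1,-1):
        G=Ro.from_matrix(np.c_[np.cross(y,sg*z),y,sg*z]);rv=(R.inv()*G).as_rotvec()
        print("flip" if sg<0 else "same","rotvec tool",rv.round(3),"then delta",(G.inv().apply(np.array(pos)-p)).round(1))
    print("delta before turn",R.inv().apply(np.array(pos)-p).round(1)," clock",s["clock"],"pos",p.round(1),"J",np.round(s["joints"],2))
E
python3 - <<'E'
from h import *
cr=lambda x,y:np.array([80+x*.45,100+y*.45])
print("red",back("top",cr(238,408),65),"orange",back("top",cr(432,364),65), back("top",cr(533,310),48))
print(Ro.from_quat(arm.read_state()["ee_rot"]).as_matrix().round(2))
plan([430,0,230],[0,0,-1],[.09,1,0])
plan([409.6,344.2,130],[0,0,-1],[.09,1,0])
E
```

```text
red [253.70429904 275.33193253  65.        ] orange [321.78496334 -15.32432939  65.        ] [ 404.96852256 -170.85363744   48.        ]
[[ 0.96  0.   -0.28]
 [ 0.28 -0.    0.96]
 [ 0.   -1.   -0.  ]]
same rotvec tool [0.    0.377 0.   ] then delta [198.4   1.3 619.7]
flip rotvec tool [ 0.    -2.765 -0.   ] then delta [-198.4    1.3 -619.7]
delta before turn [412.4   1.3 503.3]  clock 1.9 pos [ 176.8 -599.4  231.3] J [-1.03  0.38  0.01 -0.   -1.19 -0.26]
same rotvec tool [0.    0.377 0.   ] then delta [147.2 101.3 960.7]
flip rotvec tool [ 0.    -2.765 -0.   ] then delta [-147.2  101.3 -960.7]
delta before turn [490.2 101.3 839.2]  clock 1.9 pos [ 176.8 -599.4  231.3] J [-1.03  0.38  0.01 -0.   -1.19 -0.26]
```

```bash
python3 -m creep '[{"delta_pos":[0,0,0],"rot":[0,0.094,0],"jaw":85},{"delta_pos":[0,0,0],"rot":[0,0.094,0],"jaw":85},{"delta_pos":[0,0,0],"rot":[0,0.094,0],"jaw":85},{"delta_pos":[0,0,0],"rot":[0,0.094,0],"jaw":85},{"delta_pos":[12.4,0,38.7],"rot":[0,0,0],"jaw":85},{"delta_pos":[12.4,0,38.7],"rot":[0,0,0],"jaw":85},{"delta_pos":[12.4,0,38.7],"rot":[0,0,0],"jaw":85},{"delta_pos":[12.4,0,38.7],"rot":[0,0,0],"jaw":85},{"delta_pos":[12.4,0,38.7],"rot":[0,0,0],"jaw":85},{"delta_pos":[12.4,0,38.7],"rot":[0,0,0],"jaw":85}]'
python3 -m creep '[{"delta_pos":[12.4,0,38.7],"rot":[0,0,0],"jaw":85},{"delta_pos":[12.4,0,38.7],"rot":[0,0,0],"jaw":85},{"delta_pos":[12.4,0,38.7],"rot":[0,0,0],"jaw":85},{"delta_pos":[12.4,0,38.7],"rot":[0,0,0],"jaw":85},{"delta_pos":[12.4,0,38.7],"rot":[0,0,0],"jaw":85},{"delta_pos":[12.4,0,38.7],"rot":[0,0,0],"jaw":85},{"delta_pos":[12.4,0,38.7],"rot":[0,0,0],"jaw":85},{"delta_pos":[12.4,0,38.7],"rot":[0,0,0],"jaw":85},{"delta_pos":[12.4,0,38.7],"rot":[0,0,0],"jaw":85},{"delta_pos":[12.4,0,38.7],"rot":[0,0,0],"jaw":85}]'
python3 -m creep '[{"delta_pos":[-5.1,0,34],"rot":[0,0,0],"jaw":85},{"delta_pos":[-5.1,0,34],"rot":[0,0,0],"jaw":85},{"delta_pos":[-5.1,0,34],"rot":[0,0,0],"jaw":85},{"delta_pos":[-5.1,0,34],"rot":[0,0,0],"jaw":85},{"delta_pos":[-5.1,0,34],"rot":[0,0,0],"jaw":85},{"delta_pos":[-5.1,0,34],"rot":[0,0,0],"jaw":85},{"delta_pos":[-5.1,0,34],"rot":[0,0,0],"jaw":85},{"delta_pos":[-5.1,0,34],"rot":[0,0,0],"jaw":85},{"delta_pos":[-5.1,0,34],"rot":[0,0,0],"jaw":85},{"delta_pos":[-5.1,0,34],"rot":[0,0,0],"jaw":85}]'
python3 - <<'E'
from h import *
plan([409.6,344.2,29],[0,0,-1],[.09,1,0])
im=arm.get_image("top");im2=arm.get_image("side");cv2.imwrite("pics/top2.png",im[:,:,::-1]);cv2.imwrite("pics/side2.png",im2[:,:,::-1])
for c in("top","side"):print(c,[(np.round(d["location"]).tolist(),round(d["p"],2)) for d in arm.find_in(c,"tab")+arm.find_in(c,"tab_top")])
cv2.imwrite("pics/z.png",np.vstack([cv2.resize(im[130:215,290:370,::-1],(480,300),interpolation=3)[:,:],cv2.resize(im2[140:210,270:382,::-1],(480,300),interpolation=3)]))
E
```

```text
clock: 2.73
position: [271.9, -373.1, 231.5]
ee_rot: [0.707, -0.032, 0.032, -0.706]
contact_force: [1.7, 0.2, 0.0]
gripper_width: 84.8
clock: 3.57
position: [429.9, 1.8, 231.9]
ee_rot: [-0.706, 0.031, -0.032, 0.707]
contact_force: [1.0, 0.1, 0.4]
gripper_width: 85.2
clock: 4.4
position: [408.6, 344.6, 231.6]
ee_rot: [-0.706, 0.031, -0.031, 0.707]
contact_force: [1.6, 0.2, 0.1]
gripper_width: 84.6
same rotvec tool [-0.     0.001  0.   ] then delta [  1.  202.6  -0.3]
flip rotvec tool [ 0.000e+00 -3.141e+00  1.000e-03] then delta [ -1.  202.6   0.3]
delta before turn [  0.9 202.6  -0.3]  clock 4.4 pos [408.6 344.6 231.6] J [ 1.    0.23 -0.21  0.   -1.13 -2.66]
top [([336.0, 186.0], 0.54)]
side []
```

View pics/z.png

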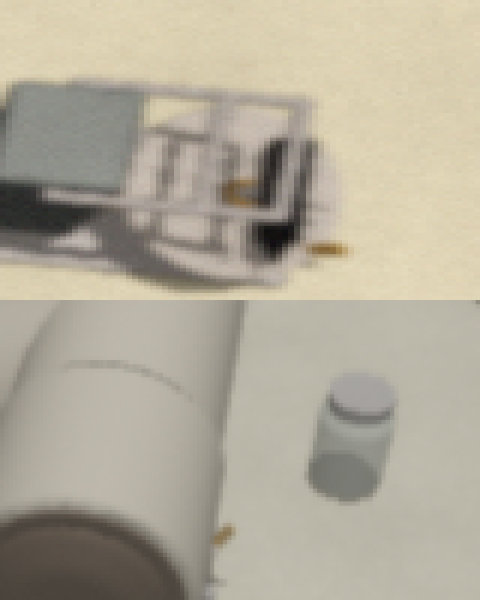

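The crop shows the tab in both views, at top px (344.5,200.5) and side px (322,195), with the arm just beside it in the side view. The gripper hangs over the pan handle, so I descend and grip.

```bash
python3 -m creep '[{"delta_pos":[1,25,0],"rot":[0,0,0],"jaw":85},{"delta_pos":[0,25,0],"rot":[0,0,0],"jaw":85},{"delta_pos":[0,25,0],"rot":[0,0,0],"jaw":85},{"delta_pos":[0,25,0],"rot":[0,0,0],"jaw":85},{"delta_pos":[0,25,0],"rot":[0,0,0],"jaw":85},{"delta_pos":[0,25,0],"rot":[0,0,0],"jaw":85},{"delta_pos":[0,25,0],"rot":[0,0,0],"jaw":85},{"delta_pos":[0,15,0],"rot":[0,0,0],"jaw":85},{"delta_pos":[0,9,0],"rot":[0,0,0],"jaw":85},{"delta_pos":[0,3,0],"rot":[0,0,0],"jaw":60}]'
python3 -m creep '[{"delta_pos":[0,0,0],"rot":[0,0,0],"jaw":40},{"delta_pos":[0,0,0],"rot":[0,0,0],"jaw":35},{"delta_pos":[0,0,0],"rot":[0,0,0],"jaw":30},{"delta_pos":[0,0,0],"rot":[0,0,0],"jaw":25},{"delta_pos":[0,0,0],"rot":[0,0,0],"jaw":20},{"delta_pos":[0,0,0],"rot":[0,0,0],"jaw":15},{"delta_pos":[0,0,0],"rot":[0,0,0],"jaw":10},{"delta_pos":[0,0,0],"rot":[0,0,0],"jaw":5},{"delta_pos":[0,0,0],"rot":[0,0,0],"jaw":5},{"delta_pos":[0,0,0],"rot":[0,0,0],"jaw":5}]'
python3 - <<'E'
from h import *
arm.get_image("top");arm.get_image("side")
for cams in (("top",),("side",),("top","side")):
  try:print(cams,panfit({"top":(175,202),"side":(183,238)},[534,333,-.09],cams))
  except Exception as e:print(cams,e)
s=arm.read_state();print(s["position"],s["contact_force"],s["gripper_width"])
E
```

```text
clock: 5.53
position: [410.0, 341.2, 28.3]
ee_rot: [0.707, -0.032, 0.032, -0.706]
contact_force: [0.6, 0.2, 0.7]
gripper_width: 74.7
clock: 6.37
position: [410.2, 343.2, 30.0]
ee_rot: [-0.706, 0.031, -0.032, 0.707]
contact_force: [-2.0, -0.3, 6.0]
gripper_width: 16.8
('top',) (array([ 5.35831791e+02,  3.35734660e+02, -7.52081247e-02]), np.float64(154.01568627450982), {'top': np.float64(1437.0)})
('side',) (array([ 5.34e+02,  3.33e+02, -9.00e-02]), np.float64(0.0), {})
('top', 'side') (array([ 5.35831791e+02,  3.35734660e+02, -7.52081247e-02]), np.float64(154.01568627450982), {'top': np.float64(1437.0)})
[410.19960021 343.18696678  30.01253166] [-2.2679093  -0.06508393  5.9252761 ] 17.22949851935766
```

```bash
python3 -m creep '[{"delta_pos":[2,0,-4],"rot":[0,0,0],"jaw":5},{"delta_pos":[4,0,-9],"rot":[0,0,0],"jaw":5},{"delta_pos":[6.2,0,-13.3],"rot":[0,0,0],"jaw":5},{"delta_pos":[6.2,0,-13.3],"rot":[0,0,0],"jaw":5},{"delta_pos":[6.2,0,-13.3],"rot":[0,0,0],"jaw":5},{"delta_pos":[6.2,0,-13.3],"rot":[0,0,0],"jaw":5},{"delta_pos":[6.2,0,-13.3],"rot":[0,0,0],"jaw":5},{"delta_pos":[6.2,0,-13.3],"rot":[0,0,0],"jaw":5},{"delta_pos":[6.2,0,-13.3],"rot":[0,0,0],"jaw":5},{"delta_pos":[6.2,0,-13.3],"rot":[0,0,0],"jaw":5}]'
python3 -m creep '[{"delta_pos":[6.2,0,-13.3],"rot":[0,0,0],"jaw":5},{"delta_pos":[6.2,0,-13.3],"rot":[0,0,0],"jaw":5},{"delta_pos":[6.2,0,-13.3],"rot":[0,0,0],"jaw":5},{"delta_pos":[6.2,0,-13.3],"rot":[0,0,0],"jaw":5},{"delta_pos":[6.2,0,-13.3],"rot":[0,0,0],"jaw":5},{"delta_pos":[6.2,0,-13.3],"rot":[0,0,0],"jaw":5},{"delta_pos":[6.2,0,-13.3],"rot":[0,0,0],"jaw":5},{"delta_pos":[6.2,0,-13.3],"rot":[0,0,0],"jaw":5},{"delta_pos":[6.2,0,-13.3],"rot":[0,0,0],"jaw":5},{"delta_pos":[6.6,0,-14],"rot":[0,0,0],"jaw":5}]'
python3 - <<'E'
from h import *
im=arm.get_image("top");im2=arm.get_image("side")
cv2.imwrite("pics/top3.png",im[:,:,::-1]);cv2.imwrite("pics/side3.png",im2[:,:,::-1])
for cams in (("top",),("side",),("top","side")):
  try:print(cams,panfit({"top":proj("top",[620,70,40])[0],"side":proj("side",[620,70,40])[0]},[630,70,-.09],cams))
  except Exception as e:print(cams,e)
s=arm.read_state();print(s["position"],s["contact_force"],s["gripper_width"])
t=cv2.resize(im[140:250,200:360,::-1],(436,300),interpolation=3);u=cv2.resize(im2[130:280,170:390,::-1],(440,300),interpolation=3)[:,:436]
cv2.imwrite("pics/z3.png",np.vstack([t,u]))
E
```

```text
clock: 7.5
position: [455.9, 218.3, 30.0]
ee_rot: [-0.706, 0.031, -0.032, 0.707]
contact_force: [-1.9, 4.1, 4.9]
gripper_width: 16.7
clock: 8.33
position: [505.6, 79.2, 29.9]
ee_rot: [-0.706, 0.031, -0.032, 0.707]
contact_force: [-1.4, 4.8, 5.5]
gripper_width: 16.9
('top',) (array([ 6.3e+02,  7.0e+01, -9.0e-02]), np.float64(0.0), {})
('side',) (array([ 7.02972346e+02,  8.90877060e+01, -3.10790906e-01]), np.float64(798.6509803921568), {'side': np.float64(217.0)})
('top', 'side') (array([ 7.02972346e+02,  8.90877060e+01, -3.10790906e-01]), np.float64(798.6509803921568), {'side': np.float64(217.0)})
[505.03375084  79.11514512  29.56618408] [ 1.85215336 -4.83647682  6.10242903] 17.176486717175177
```

View pics/z3.png

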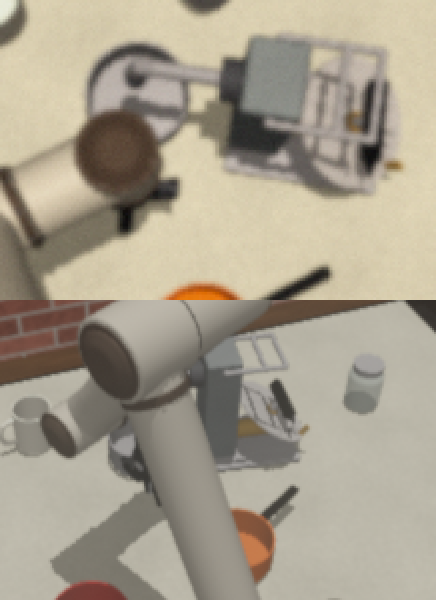

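The picture shows the bowl under the spout in the top view, with the arm partly hiding it. The tab is now visible in the side view at about px (322,194). I release, rise and check.

```bash
python3 -m creep '[{"delta_pos":[0,0,0],"rot":[0,0,0],"jaw":25},{"delta_pos":[0,0,0],"rot":[0,0,0],"jaw":35},{"delta_pos":[0,0,0],"rot":[0,0,0],"jaw":50},{"delta_pos":[0,0,0],"rot":[0,0,0],"jaw":60},{"delta_pos":[0,0,0],"rot":[0,0,0],"jaw":60},{"delta_pos":[0,0,0],"rot":[0,0,0],"jaw":60},{"delta_pos":[0,-8,0],"rot":[0,0,0],"jaw":60},{"delta_pos":[0,-20,0],"rot":[0,0,0],"jaw":60},{"delta_pos":[0,-30,0],"rot":[0,0,0],"jaw":60},{"delta_pos":[0,-40,0],"rot":[0,0,0],"jaw":60}]'
python3 -m creep '[{"delta_pos":[0,-40,0],"rot":[0,0,0],"jaw":60},{"delta_pos":[0,-40,0],"rot":[0,0,0],"jaw":60},{"delta_pos":[0,-40,0],"rot":[0,0,0],"jaw":60},{"delta_pos":[-20,-35,0],"rot":[0,0,0],"jaw":60},{"delta_pos":[-30,0,0],"rot":[0,0,0],"jaw":60},{"delta_pos":[-30,0,0],"rot":[0,0,0],"jaw":60},{"delta_pos":[-30,0,0],"rot":[0,0,0],"jaw":60},{"delta_pos":[-20,0,0],"rot":[0,0,0],"jaw":60},{"delta_pos":[0,0,0],"rot":[0,0,0],"jaw":60},{"delta_pos":[0,0,0],"rot":[0,0,0],"jaw":60}]'
python3 - <<'E'
from h import *
im=arm.get_image("top");im2=arm.get_image("side")
cv2.imwrite("pics/top4.png",im[:,:,::-1]);cv2.imwrite("pics/side4.png",im2[:,:,::-1])
for c in("top","side"):print([(np.round(d["location"]).tolist(),round(d["p"],2)) for d in arm.find_in(c,"saucepan")],proj(c,[600,72,40]).round())
# pan bowl in top: dark outer circle; overlay
p=np.load("stand.npy");a=np.linspace(0,2*np.pi,90)
t=cv2.resize(im[140:240,200:370,::-1],None,fx=4.4,fy=4.4,interpolation=3);u=cv2.resize(im2[140:240,200:370,::-1],None,fx=4.4,fy=4.4,interpolation=3)
cv2.imwrite("pics/t4.png",t);cv2.imwrite("pics/u4.png",u)
# brass blobs
for n,I in(("top",im),("side",im2)):
    h=cv2.cvtColor(I,cv2.COLOR_RGB2HSV);m=((h[:,:,0]>10)&(h[:,:,0]<28)&(h[:,:,1]>110)).astype(np.uint8)
    k,_,st,ce=cv2.connectedComponentsWithStats(m)
    for i in range(1,k):
        if st[i,4]>3 and 280<ce[i,0]<380 and 140<ce[i,1]<230:print(n,ce[i].round(2),st[i])
E
```

```text
clock: 9.47
position: [503.2, 79.4, 126.7]
ee_rot: [0.707, -0.034, 0.03, -0.705]
contact_force: [1.4, 0.8, 0.1]
gripper_width: 59.9
clock: 10.3
position: [374.8, 91.7, 283.4]
ee_rot: [-0.706, 0.03, -0.032, 0.707]
contact_force: [0.6, 1.3, 0.4]
gripper_width: 59.8
[([119.0, 201.0], 0.78), ([134.0, 167.0], 0.72), ([279.0, 258.0], 0.67), ([249.0, 176.0], 0.64), ([200.0, 296.0], 0.4)] [[250. 183.]]
[([137.0, 219.0], 0.8), ([126.0, 252.0], 0.78), ([289.0, 253.0], 0.74), ([218.0, 294.0], 0.67), ([241.0, 206.0], 0.61), ([311.0, 183.0], 0.32)] [[241. 206.]]
top [328.62 185.  ] [328 182   3   6   8]
top [344.22 200.44] [342 200   5   2   9]
side [293.06 193.24] [290 191   8   5  33]
```

View pics/t4.png

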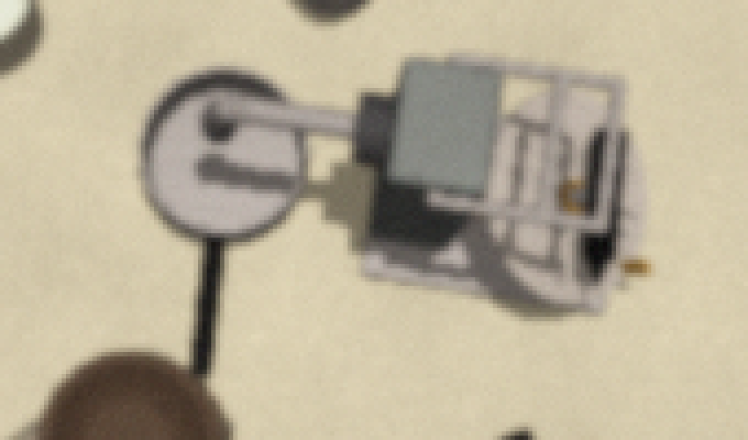

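View pics/u4.png

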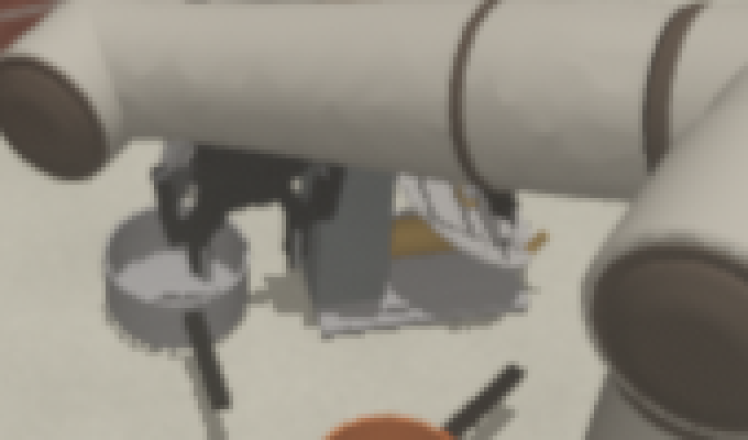

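Top: the bowl rim spans crop x 143–307 and y 67–243, with the spout mouth at (219,125) inside it, and the brass tab is at (636,267). Side: the pan stands flat, and the tab runs from (530,250) to (543,235).

Run:
```python
from h import *
p=np.load("stand.npy")
o=lambda x,y:np.array([200+x/4.4-.5,140+y/4.4-.5])
near={"top":(249,176),"side":(241,206)}
for c in(("top",),("side",),("top","side")):print(c,panfit(near,[628,70,-.09],c))
# rim-extremes: outer silhouette
def ext(q):
    R=[proj("top",T2(q,np.c_[68*np.cos(a),68*np.sin(a),0*a+z])) for z in(0,65)];A=np.vstack(R)
    return np.r_[A.min(0),A.max(0)]
r=least_squares(lambda q:ext([q[0],q[1],0])-np.r_[o(143,67),o(307,243)],[628,70]);print("rim",r.x,r.fun.round(2))
M=T2(p,(0,160,135))[0];print("mouth model",M,proj("top",M),o(219,127))
# tab
U={"top":o(636,267),"side":o(536,243)}
def f(q,h=13):return np.concatenate([proj(c,dialpt(p,q[0],q[1],h)+np.array([0,0,0]))[0]-U[c] for c in U])
for h in(10,13,18):
  for fr in(0,1):
    g=(lambda q:f(q,h)) if fr else (lambda q:f([q[0],77],h))
    r=least_squares(g,[.9,77] if fr else [.9]);print(h,r.x,r.fun.round(2))
r=least_squares(lambda q:np.r_[proj("side",dialpt(p,q[0],77,26))[0]-o(543,235),proj("side",dialpt(p,q[0],77,0))[0]-o(528,254)],[.9]);print("side ends",r.x,r.fun.round(2))
print("handle tip/blunt top px at t=.04",[((proj("top",dialpt(p,.04,rr,47))[0]+.5-(200,140))*4.4).round() for rr in(71,-50)])
```

```text
('top',) (array([ 6.30845082e+02,  7.05694834e+01, -8.47049660e-02]), np.float64(253.18823529411762), {'top': np.float64(1221.0)})
('side',) (array([ 6.28209172e+02,  6.55358047e+01, -1.11794817e-01]), np.float64(204.61960784313723), {'side': np.float64(896.0)})
('top', 'side') (array([ 6.29341752e+02,  6.73530410e+01, -1.06244664e-01]), np.float64(489.4745098039215), {'top': np.float64(1221.0), 'side': np.float64(896.0)})
rim [631.38266797  68.02228854] [-0.91 -0.59  0.9   0.58]
mouth model [630.08232268  70.17195522 135.        ] [[249.40528231 169.03458357]] [249.27272727 168.36363636]
10 [0.99855965] [-0.28 -0.13 -0.27 -0.21]
10 [ 1.00588273 78.38105491] [ 0.01  0.03  0.   -0.06]
13 [0.97005685] [ 0.05  0.29  0.13 -0.49]
13 [ 0.96928656 76.85405794] [ 0.02  0.27  0.1  -0.51]
18 [0.91780607] [ 0.54  1.03  0.76 -0.94]
18 [ 0.90529636 74.54993899] [ 0.05  0.67  0.26 -1.26]
side ends [0.85959892] [ 0.22 -0.08 -0.5  -0.14]
handle tip/blunt top px at t=.04 [array([609., 286.]), array([624., 128.])]
```

The pan centre comes out at (630,69) against the mouth at (630,70), so it is well placed. The tab is at about 0.93 rad, to be refined. Next I plan the approach to the tap.

```bash
cat >> h.py <<'E'
P=np.load("stand.npy")
def tapframe(t):
    M=dialpt(P,0,0,35);n=dialpt(P,0,0,36)-M;x=dialpt(P,t,1,35)-M
    return M,n,x,np.cross(n,x)
E
python3 - <<'E'
from h import *
M,n,x,y=tapframe(.04);print(M,n,x,y)
plan([480,-330,290],-n,y); plan(M+100*n,-n,y);plan(M-18*n,-n,y)
E
```

```text
[ 587.49274184 -221.81346679  113.67032155] [-0.08278697 -0.56757048  0.81915204] [-0.99346543  0.11180489 -0.02293694] [-0.07856687 -0.81569812 -0.57311764]
same rotvec tool [-0.046 -2.982 -0.94 ] then delta [-150.7 -237.3  331.2]
flip rotvec tool [ 0.611  0.014 -0.03 ] then delta [ 150.7 -237.3 -331.2]
delta before turn [ 141.5   -7.8 -410.6]  clock 10.7 pos [376.   91.7 282. ] J [ 0.66 -0.08 -0.43  0.   -1.22 -2.33]
same rotvec tool [-0.046 -2.982 -0.94 ] then delta [-241.3 -122.5  335.6]
flip rotvec tool [ 0.611  0.014 -0.03 ] then delta [ 241.3 -122.5 -335.6]
delta before turn [ 235.7   86.5 -350.4]  clock 10.7 pos [376.   91.7 282. ] J [ 0.66 -0.08 -0.43  0.   -1.22 -2.33]
same rotvec tool [-0.046 -2.982 -0.94 ] then delta [-241.3   -4.5  335.6]
flip rotvec tool [ 0.611  0.014 -0.03 ] then delta [ 241.3   -4.5 -335.6]
delta before turn [ 239.5  183.1 -282.8]  clock 10.7 pos [376.   91.7 282. ] J [ 0.66 -0.08 -0.43  0.   -1.22 -2.33]
```

```bash
python3 -m creep '[{"delta_pos":[11.8,-0.7,-34.2],"rot":[0,0,0],"jaw":60},{"delta_pos":[11.8,-0.7,-34.2],"rot":[0,0,0],"jaw":60},{"delta_pos":[11.8,-0.7,-34.2],"rot":[0,0,0],"jaw":60},{"delta_pos":[11.8,-0.7,-34.2],"rot":[0,0,0],"jaw":60},{"delta_pos":[11.8,-0.7,-34.2],"rot":[0,0,0],"jaw":60},{"delta_pos":[11.8,-0.7,-34.2],"rot":[0,0,0],"jaw":60},{"delta_pos":[11.8,-0.7,-34.2],"rot":[0,0,0],"jaw":60},{"delta_pos":[11.8,-0.7,-34.2],"rot":[0,0,0],"jaw":60},{"delta_pos":[11.8,-0.7,-34.2],"rot":[0,0,0],"jaw":60},{"delta_pos":[11.8,-0.7,-34.2],"rot":[0,0,0],"jaw":60}]'
python3 -m creep '[{"delta_pos":[11.8,-0.7,-34.2],"rot":[0,0,0],"jaw":60},{"delta_pos":[11.8,-0.7,-34.2],"rot":[0,0,0],"jaw":60},{"delta_pos":[0,0,0],"rot":[0.102,0.002,-0.005],"jaw":60},{"delta_pos":[0,0,0],"rot":[0.102,0.002,-0.005],"jaw":60},{"delta_pos":[0,0,0],"rot":[0.102,0.002,-0.005],"jaw":60},{"delta_pos":[0,0,0],"rot":[0.102,0.002,-0.005],"jaw":60},{"delta_pos":[0,0,0],"rot":[0.102,0.002,-0.005],"jaw":60},{"delta_pos":[0,0,0],"rot":[0.102,0.002,-0.005],"jaw":60},{"delta_pos":[0,0,0],"rot":[0,0,0],"jaw":60},{"delta_pos":[0,0,0],"rot":[0,0,0],"jaw":60}]'
python3 - <<'E'
from h import *
M,n,x,y=tapframe(.04)
plan(M+100*n,-n,y);plan(M-18*n,-n,y)
im=arm.get_image("top");im2=arm.get_image("side")
cv2.imwrite("pics/top5.png",im[:,:,::-1]);cv2.imwrite("pics/side5.png",im2[:,:,::-1])
t=cv2.resize(im[150:220,280:360,::-1],None,fx=8,fy=8,interpolation=3)[:,:640];u=cv2.resize(im2[150:220,270:350,::-1],None,fx=8,fy=8,interpolation=3)
cv2.imwrite("pics/z5.png",cv2.resize(np.hstack([t,u]),None,fx=.62,fy=.62))
E
```

```text
clock: 11.53
position: [462.8, -261.8, 288.9]
ee_rot: [-0.706, 0.032, -0.032, 0.706]
contact_force: [1.3, 0.1, 0.0]
gripper_width: 59.9
clock: 12.37
position: [479.7, -331.4, 288.6]
ee_rot: [-0.461, 0.016, -0.055, 0.886]
contact_force: [0.5, -0.8, -0.3]
gripper_width: 60.0
same rotvec tool [ 2.000e-03  3.141e+00 -3.000e-03] then delta [-90.8 114.4   2.4]
flip rotvec tool [-0.002 -0.001 -0.001] then delta [ 90.8 114.4  -2.4]
delta before turn [ 91.  114.4  -2.6]  clock 12.3667 pos [ 479.7 -331.4  288.6] J [-0.63  0.47  0.35 -0.54 -1.74 -1.06]
same rotvec tool [ 2.000e-03  3.141e+00 -3.000e-03] then delta [-90.8 232.4   2.4]
flip rotvec tool [-0.002 -0.001 -0.001] then delta [ 90.8 232.4  -2.4]
delta before turn [ 91.1 232.4  -2.8]  clock 12.3667 pos [ 479.7 -331.4  288.6] J [-0.63  0.47  0.35 -0.54 -1.74 -1.06]
```

View pics/z5.png

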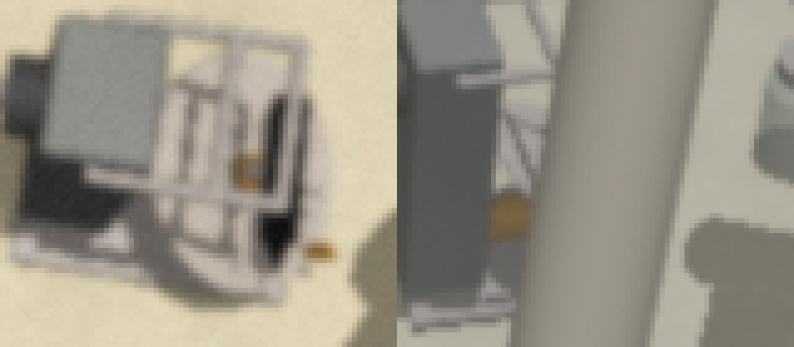

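The top view shows the bar handle under the rack with its tip at crop (272,268) and the tab at (320,252); the arm hides the side view. Now I move to pre-grasp and in along the dial axis.

```bash
python3 -m creep '[{"delta_pos":[15.2,19,-0.4],"rot":[0,0,0],"jaw":60},{"delta_pos":[15.2,19,-0.4],"rot":[0,0,0],"jaw":60},{"delta_pos":[15.2,19,-0.4],"rot":[0,0,0],"jaw":60},{"delta_pos":[15.2,19,-0.4],"rot":[0,0,0],"jaw":60},{"delta_pos":[15.2,19,-0.4],"rot":[0,0,0],"jaw":60},{"delta_pos":[15.2,19,-0.4],"rot":[0,0,0],"jaw":60},{"delta_pos":[0,15,0],"rot":[0,0,0],"jaw":60},{"delta_pos":[0,15,0],"rot":[0,0,0],"jaw":60},{"delta_pos":[0,15,0],"rot":[0,0,0],"jaw":60},{"delta_pos":[0,0,0],"rot":[0,0,0],"jaw":60}]'
python3 - <<'E'
from h import *
M,n,x,y=tapframe(.03)
plan(M-18*n,-n,y)
im=arm.get_image("top");im2=arm.get_image("side")
cv2.imwrite("pics/top6.png",im[:,:,::-1]);cv2.imwrite("pics/side6.png",im2[:,:,::-1])
t=im[140:240,290:420,::-1];u=im2[130:230,260:390,::-1]
cv2.imwrite("pics/z6.png",cv2.resize(np.vstack([t,u]),None,fx=3,fy=3,interpolation=3))
E
```

```text
clock: 13.3
position: [583.3, -247.5, 160.0]
ee_rot: [-0.46, 0.015, -0.052, 0.886]
contact_force: [-0.5, 0.3, -0.7]
gripper_width: 59.6
same rotvec tool [-0.008 -3.127  0.005] then delta [-0.3 70.9  5.3]
flip rotvec tool [-0.003  0.014 -0.005] then delta [ 0.3 70.9 -5.3]
delta before turn [ 0.6 70.8 -5.6]  clock 13.3 pos [ 583.3 -247.5  160. ] J [-0.45  0.6   0.26 -0.58 -1.46 -1.09]
```

View pics/z6.png

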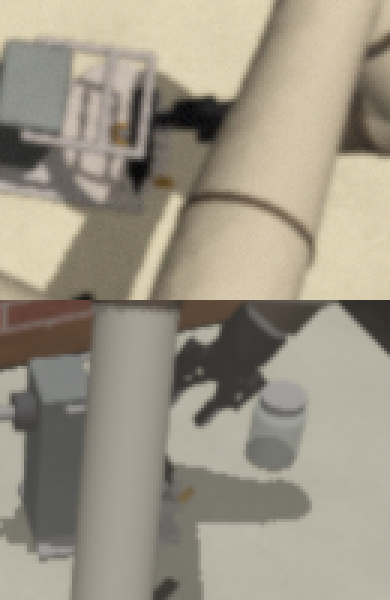

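The view shows the fingers on the dial's leaning axis short of the bar, with the forearm hiding part of the side view. I correct 5.5 mm in the jaw direction and advance.

```bash
python3 -m creep '[{"delta_pos":[0.4,0,-5.4],"rot":[0,0.012,0],"jaw":60},{"delta_pos":[0,10,0],"rot":[0,0,0],"jaw":60},{"delta_pos":[0,10,0],"rot":[0,0,0],"jaw":60},{"delta_pos":[0,10,0],"rot":[0,0,0],"jaw":60},{"delta_pos":[0,10,0],"rot":[0,0,0],"jaw":60},{"delta_pos":[0,10,0],"rot":[0,0,0],"jaw":60},{"delta_pos":[0,10,0],"rot":[0,0,0],"jaw":60},{"delta_pos":[0,8,0],"rot":[0,0,0],"jaw":60},{"delta_pos":[0,3,0],"rot":[0,0,0],"jaw":60},{"delta_pos":[0,0,0],"rot":[0,0,0],"jaw":60}]'
python3 - <<'E'
from h import *
M,n,x,y=tapframe(.03)
plan(M-18*n,-n,y);print(arm.read_state()["contact_force"])
im=arm.get_image("top");cv2.imwrite("pics/top7.png",im[:,:,::-1]);im2=arm.get_image("side");cv2.imwrite("pics/side7.png",im2[:,:,::-1])
E
```

```text
clock: 14.23
position: [589.3, -214.3, 99.4]
ee_rot: [-0.46, 0.02, -0.056, 0.886]
contact_force: [0.0, -0.7, 1.5]
gripper_width: 59.8
same rotvec tool [-3.000e-03 -3.141e+00  4.000e-03] then delta [ 0.6  1.9 -2. ]
flip rotvec tool [-0.002  0.001 -0.002] then delta [-0.6  1.9  2. ]
delta before turn [-0.6  1.9  2. ]  clock 14.2333 pos [ 589.3 -214.3   99.4] J [-0.4   0.64  0.17 -0.61 -1.33 -1.06]
[ 0.04983949 -0.71291022  1.45644063]
```

```bash
python3 -m creep '[{"delta_pos":[0,1.5,1.5],"rot":[0,0,0],"jaw":50},{"delta_pos":[0,0,0],"rot":[0,0,0],"jaw":40},{"delta_pos":[0,0,0],"rot":[0,0,0],"jaw":32},{"delta_pos":[0,0,0],"rot":[0,0,0],"jaw":26},{"delta_pos":[0,0,0],"rot":[0,0,0],"jaw":22},{"delta_pos":[0,0,0],"rot":[0,0,0],"jaw":20},{"delta_pos":[0,0,0],"rot":[0,0,0],"jaw":18},{"delta_pos":[0,0,0],"rot":[0,0,0],"jaw":16},{"delta_pos":[0,0,0],"rot":[0,0,0],"jaw":14},{"delta_pos":[0,0,0],"rot":[0,0,0],"jaw":10}]'
python3 - <<'E'
from h import *
M,n,x,y=tapframe(.03)
plan(M-18*n,-n,y);s=arm.read_state();R=Ro.from_quat(s["ee_rot"]);print("F tool",R.inv().apply(s["contact_force"]),"T",R.inv().apply(s["wrist_torque"]),s["gripper_width"])
E
```

```text
clock: 15.17
position: [589.8, -213.1, 100.2]
ee_rot: [-0.461, 0.019, -0.057, 0.886]
contact_force: [-0.8, 0.3, 1.3]
gripper_width: 15.1
same rotvec tool [-0.00e+00 -3.14e+00  3.00e-03] then delta [ 1.   1.8 -0.4]
flip rotvec tool [-0.002  0.002 -0.   ] then delta [-1.   1.8  0.4]
delta before turn [-1.   1.8  0.4]  clock 15.1667 pos [ 589.8 -213.1  100.2] J [-0.4   0.63  0.17 -0.61 -1.33 -1.06]
F tool [-0.751597   -1.01114497  0.9115125 ] T [-0.94496379 -0.10553907  0.17389158] 15.109547019478633
```

The grip is on the bar at 15–16 mm with hardly any side force. I turn by 0.80 rad to just short of the tab estimate.

```bash
python3 -m creep '[{"delta_pos":[0,0,0],"rot":[0,-0.05,0],"jaw":5},{"delta_pos":[0,0,0],"rot":[0,-0.1,0],"jaw":5},{"delta_pos":[0,0,0],"rot":[0,-0.1,0],"jaw":5},{"delta_pos":[0,0,0],"rot":[0,-0.1,0],"jaw":5},{"delta_pos":[0,0,0],"rot":[0,-0.1,0],"jaw":5},{"delta_pos":[0,0,0],"rot":[0,-0.1,0],"jaw":5},{"delta_pos":[0,0,0],"rot":[0,-0.1,0],"jaw":5},{"delta_pos":[0,0,0],"rot":[0,-0.1,0],"jaw":5},{"delta_pos":[0,0,0],"rot":[0,-0.05,0],"jaw":5},{"delta_pos":[0,0,0],"rot":[0,0,0],"jaw":5}]'
cat >> h.py <<'E'
def tooltap():
    s=arm.read_state();R=Ro.from_quat(s["ee_rot"]);M,n,x,y=tapframe(0)
    z=R.apply([0,0,1]);z=-z if z@y<0 and abs(z@y)>.1 else z   # tool z = -+ bar y
    return np.arctan2(-z@x,z@y),R.inv().apply(s["contact_force"]).round(1),s["gripper_width"],(s["position"]-M).round(1)
E
python3 - <<'E'
from h import *
print(tooltap())
im=arm.get_image("top");im2=arm.get_image("side");cv2.imwrite("pics/top8.png",im[:,:,::-1]);cv2.imwrite("pics/side8.png",im2[:,:,::-1])
t=im[140:240,290:390,::-1];u=im2[140:240,270:370,::-1]
cv2.imwrite("pics/z8.png",cv2.resize(np.hstack([t,u]),None,fx=4,fy=4,interpolation=3))
E
```

```text
clock: 16.0
position: [589.6, -212.7, 100.5]
ee_rot: [-0.446, -0.327, 0.127, 0.823]
contact_force: [-2.1, 2.6, 3.9]
gripper_width: 14.9
(np.float64(0.8324930382726944), array([ 1.4, -1.9,  4.6]), 14.949947742710908, array([  2.1,   9.2, -13.2]))
```

View pics/z8.png

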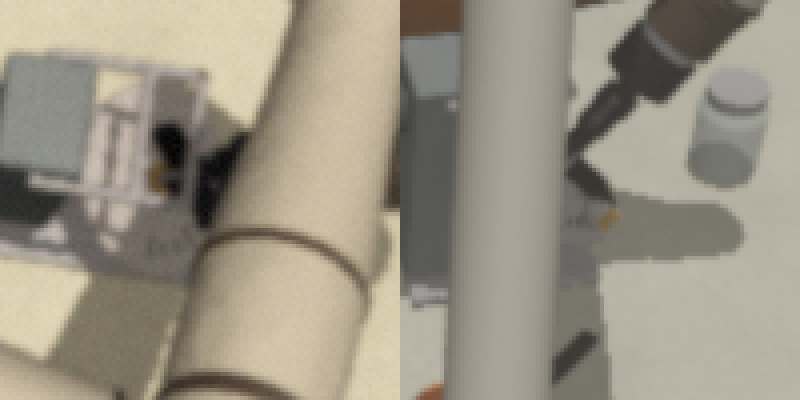

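The handle has turned: in the side view its tip sits just short of and above the tab at crop (610,215). I have viewed 11 pictures, so I continue numerically and fit a rendered tab box to the brass pixels in the saved clear images.

```bash
cat >> h.py <<'E'
def brass(bgr):
    l=bgr.astype(float);return (l[:,:,2]+l[:,:,1])/2-l[:,:,0]
def box(c,L,S=8):
    m=np.zeros((384*S,512*S),np.uint8);q=((proj(c,L)+.5)*S).astype(np.int32)
    cv2.fillConvexPoly(m,cv2.convexHull(q),255);m=cv2.resize(m,(512,384),interpolation=cv2.INTER_AREA)/255.
    return cv2.GaussianBlur(m,(0,0),.6)
def tabbox(t):
    M,n,x,y=tapframe(t);D=M-35*n
    return np.array([D+r*x+w*y+h*n for r in(71,83) for w in(-3,3) for h in(0,26)])
E
python3 - <<'E'
from h import *
for f,c,(x0,y0) in(("top2","top",(344,200)),("top4","top",(344,200)),("top5","top",(344,200)),("side3","side",(322,194)),("side4","side",(322,194)),("side6","side",(322,194)),("side8","side",(322,194))):
    B=brass(cv2.imread(f"pics/{f}.png"));w=B[y0-7:y0+8,x0-7:x0+8];v=np.clip(w-np.median(w)-12,0,None)
    yy,xx=np.mgrid[y0-7:y0+8,x0-7:x0+8]
    m=v>.3*v.max()
    best=[]
    for t in np.arange(.65,1.3,.02):
        q=box(c,tabbox(t))[y0-7:y0+8,x0-7:x0+8];best.append((np.corrcoef(q.ravel(),v.ravel())[0,1] if q.max()>0 else -1,t))
    best.sort(reverse=True)
    print(f,"cen",(xx[m]*v[m]).sum()/v[m].sum(),(yy[m]*v[m]).sum()/v[m].sum(),m.sum(),v.max(),[(round(a,3),round(b,2)) for a,b in best[:3]])
for t in(.8,.9,1.0):
    print(t,proj("top",tabbox(t).mean(0)),proj("side",tabbox(t).mean(0)),"tip",proj("side",tapframe(t)[0]+71*tapframe(t)[2]))
B=brass(cv2.imread("pics/side8.png"));print(B[188:200,314:332].astype(int))
B=brass(cv2.imread("pics/top5.png"));print(B[195:206,336:354].astype(int))
E
```

```text
top2 cen 345.3107692307692 200.1723076923077 11 23.0 [(np.float64(0.747), np.float64(0.99)), (np.float64(0.741), np.float64(1.01)), (np.float64(0.719), np.float64(0.97))]
top4 cen 345.4115523465704 200.12996389891697 10 21.0 [(np.float64(0.741), np.float64(0.99)), (np.float64(0.734), np.float64(1.01)), (np.float64(0.713), np.float64(0.97))]
top5 cen 345.218836565097 200.25484764542935 12 26.5 [(np.float64(0.77), np.float64(0.99)), (np.float64(0.756), np.float64(1.01)), (np.float64(0.747), np.float64(0.97))]
side3 cen 321.61176470588236 194.48235294117646 11 17.0 [(np.float64(0.781), np.float64(0.93)), (np.float64(0.778), np.float64(0.97)), (np.float64(0.778), np.float64(0.95))]
side4 cen 321.4801444043321 194.5523465703971 10 19.5 [(np.float64(0.777), np.float64(0.93)), (np.float64(0.775), np.float64(0.95)), (np.float64(0.775), np.float64(0.97))]
side6 cen 321.51452282157675 194.53526970954357 10 15.0 [(np.float64(0.804), np.float64(0.93)), (np.float64(0.803), np.float64(0.89)), (np.float64(0.8), np.float64(0.91))]
side8 cen 322.0 194.2415902140673 14 17.5 [(np.float64(0.832), np.flo
[... 997 characters left out ...]
2 11 11 12 12]
 [ 5  5  5  5  6  7  9 12 12 12 11 11 12 12 12 12 12 12]]
[[ 0  2 -1  7 14 17 16 16 21 25 31 35 36 35 35 35 34 39]
 [ 3  0  2  8 14 17 15 18 24 28 33 35 35 36 35 36 39 38]
 [ 0  0  3  7 16 21 20 21 27 32 37 35 38 39 37 37 36 38]
 [ 0  0  6 12 19 24 28 28 33 42 45 41 37 38 34 36 36 33]
 [ 3  6 11 17 25 34 43 47 52 55 56 49 40 36 35 35 33 28]
 [ 6  9 16 19 26 37 51 59 62 70 72 61 46 40 36 34 31 25]
 [ 8 14 17 18 23 35 46 55 57 58 65 59 49 39 35 31 26 23]
 [ 9 17 17 17 20 28 41 42 47 47 49 52 44 38 35 30 28 23]
 [13 16 17 19 22 26 36 37 37 38 39 39 39 34 34 32 26 25]
 [15 17 21 20 22 26 31 35 37 36 36 36 37 34 33 30 24 25]
 [17 18 22 23 29 31 34 35 37 37 36 36 36 34 33 27 25 26]]
```

Rendered fits give a tab angle of 0.93 (side) and about 0.97 (top), so I turn to about 0.95. Then I release, retreat along the axis and compare tip and tab directly.

```bash
python3 -m creep '[{"delta_pos":[0,0,0],"rot":[0,-0.04,0],"jaw":5},{"delta_pos":[0,0,0],"rot":[0,-0.04,0],"jaw":5},{"delta_pos":[0,0,0],"rot":[0,-0.038,0],"jaw":5},{"delta_pos":[0,0,0],"rot":[0,0,0],"jaw":5},{"delta_pos":[0,0,0],"rot":[0,0,0],"jaw":5},{"delta_pos":[0,0,0],"rot":[0,0,0],"jaw":5},{"delta_pos":[0,0,0],"rot":[0,0,0],"jaw":5},{"delta_pos":[0,0,0],"rot":[0,0,0],"jaw":5},{"delta_pos":[0,0,0],"rot":[0,0,0],"jaw":5},{"delta_pos":[0,0,0],"rot":[0,0,0],"jaw":5}]'
python3 -c "
from h import *
print(tooltap())"
python3 -m creep '[{"delta_pos":[0,0,0],"rot":[0,0,0],"jaw":20},{"delta_pos":[0,0,0],"rot":[0,0,0],"jaw":30},{"delta_pos":[0,0,0],"rot":[0,0,0],"jaw":40},{"delta_pos":[0,0,0],"rot":[0,0,0],"jaw":50},{"delta_pos":[0,0,0],"rot":[0,0,0],"jaw":50},{"delta_pos":[0,-10,0],"rot":[0,0,0],"jaw":50},{"delta_pos":[0,-20,0],"rot":[0,0,0],"jaw":50},{"delta_pos":[0,-30,0],"rot":[0,0,0],"jaw":50},{"delta_pos":[0,-40,0],"rot":[0,0,0],"jaw":50},{"delta_pos":[0,-40,0],"rot":[0,0,0],"jaw":50}]'
python3 - <<'E'
from h import *
print(tooltap());im=arm.get_image("top");im2=arm.get_image("side");cv2.imwrite("pics/top9.png",im[:,:,::-1]);cv2.imwrite("pics/side9.png",im2[:,:,::-1])
R=Ro.from_quat(arm.read_state()["ee_rot"])
print("J",arm.read_state()["joints"].round(2),"world(-x) in tool",R.inv().apply([-1,0,0]).round(3),"(-y)",R.inv().apply([0,-1,0]).round(3))
for n,I in(("top",im),("side",im2)):
    g=cv2.cvtColor(I,cv2.COLOR_RGB2GRAY);t=[.95]
    for r in(71,60,40,20,0,-20,-45):
        M,N,x,y=tapframe(.95);u,v=proj(n,M+r*x+12*N)[0].round().astype(int);print(n,r,u,v,g[v,u])
E
```

```text
clock: 16.93
position: [589.5, -212.6, 100.5]
ee_rot: [-0.438, -0.374, 0.153, 0.803]
contact_force: [-1.6, 3.5, 5.6]
gripper_width: 15.0
(np.float64(0.9482939372763474), array([ 3.5, -2.7,  5.1]), 14.993985495408666, array([  2. ,   9.2, -13.1]))
clock: 17.77
position: [577.6, -293.6, 215.9]
ee_rot: [-0.438, -0.374, 0.154, 0.803]
contact_force: [0.6, 0.2, 0.6]
gripper_width: 50.0
(np.float64(0.9486564115572717), array([ 0.8, -0.3, -0.2]), 50.04133053450457, array([ -9.9, -71.8, 102.2]))
J [-0.51  0.58  0.39 -0.56 -1.6  -0.21] world(-x) in tool [-0.669 -0.093  0.737] (-y) [-0.577 -0.56  -0.594]
top 71 350 199 121
top 60 349 197 113
top 40 346 192 39
top 20 343 188 48
top 0 340 183 84
top -20 337 179 135
top -45 333 173 56
side 71 326 188 117
side 60 324 186 116
side 40 320 183 121
side 20 316 180 143
side 0 312 176 155
side -20 309 173 159
side -45 304 169 154
```

Run:
```python
from h import *
for q in([440,-300,290],[440,80,290],[500,80,110]):plan(q,[0,0,-1],[.09,1,0])
```

```text
same rotvec tool [-0.541  0.866  0.312] then delta [-138.7  -68.5  -14.1]
flip rotvec tool [ 0.373 -2.165  0.648] then delta [138.7 -68.5  14.1]
delta before turn [-62.1 -70.2 123.8]  clock 17.8667 pos [ 579.4 -298.4  221.5] J [-0.51  0.58  0.39 -0.56 -1.6  -0.21]
same rotvec tool [-0.541  0.866  0.312] then delta [-172.8  -68.5  364.4]
flip rotvec tool [ 0.373 -2.165  0.648] then delta [ 172.8  -68.5 -364.4]
delta before turn [157.  142.8 349.7]  clock 17.8667 pos [ 579.4 -298.4  221.5] J [-0.51  0.58  0.39 -0.56 -1.6  -0.21]
same rotvec tool [-0.541  0.866  0.312] then delta [-113.   111.5  369.8]
flip rotvec tool [ 0.373 -2.165  0.648] then delta [ 113.   111.5 -369.8]
delta before turn [112.8 296.5 247.6]  clock 17.8667 pos [ 579.4 -298.4  221.5] J [-0.51  0.58  0.39 -0.56 -1.6  -0.21]
```

```bash
python3 -m creep '[{"delta_pos":[-15.5,-17.5,31],"rot":[0,0,0],"jaw":50},{"delta_pos":[-15.5,-17.5,31],"rot":[0,0,0],"jaw":50},{"delta_pos":[-15.5,-17.5,31],"rot":[0,0,0],"jaw":50},{"delta_pos":[-15.5,-17.5,31],"rot":[0,0,0],"jaw":50},{"delta_pos":[0,0,0],"rot":[-0.054,0.087,0.031],"jaw":50},{"delta_pos":[0,0,0],"rot":[-0.054,0.087,0.031],"jaw":50},{"delta_pos":[0,0,0],"rot":[-0.054,0.087,0.031],"jaw":50},{"delta_pos":[0,0,0],"rot":[-0.054,0.087,0.031],"jaw":50},{"delta_pos":[0,0,0],"rot":[-0.054,0.087,0.031],"jaw":50},{"delta_pos":[0,0,0],"rot":[-0.054,0.087,0.031],"jaw":50}]'
python3 -m creep '[{"delta_pos":[0,0,0],"rot":[-0.054,0.087,0.031],"jaw":50},{"delta_pos":[0,0,0],"rot":[-0.054,0.087,0.031],"jaw":50},{"delta_pos":[0,0,0],"rot":[-0.054,0.087,0.031],"jaw":50},{"delta_pos":[0,0,0],"rot":[-0.054,0.087,0.031],"jaw":50},{"delta_pos":[-3.4,0,37.8],"rot":[0,0,0],"jaw":50},{"delta_pos":[-3.4,0,37.8],"rot":[0,0,0],"jaw":50},{"delta_pos":[-3.4,0,37.8],"rot":[0,0,0],"jaw":50},{"delta_pos":[-3.4,0,37.8],"rot":[0,0,0],"jaw":50},{"delta_pos":[-3.4,0,37.8],"rot":[0,0,0],"jaw":50},{"delta_pos":[-3.4,0,37.8],"rot":[0,0,0],"jaw":50}]'
python3 -m creep '[{"delta_pos":[-3.4,0,37.8],"rot":[0,0,0],"jaw":50},{"delta_pos":[-3.4,0,37.8],"rot":[0,0,0],"jaw":50},{"delta_pos":[-3.4,0,37.8],"rot":[0,0,0],"jaw":50},{"delta_pos":[-3.4,0,37.8],"rot":[0,0,0],"jaw":50},{"delta_pos":[10,30,0.9],"rot":[0,0,0],"jaw":50},{"delta_pos":[10,30,0.9],"rot":[0,0,0],"jaw":50},{"delta_pos":[10,30,0.9],"rot":[0,0,0],"jaw":50},{"delta_pos":[10,30,0.9],"rot":[0,0,0],"jaw":50},{"delta_pos":[10,30,0.9],"rot":[0,0,0],"jaw":50},{"delta_pos":[0,0,0],"rot":[0,0,0],"jaw":50}]'
python3 - <<'E'
from h import *
A={c:[arm.get_image(c) for _ in range(3)] for c in("top","side")}
for c in A:
    m=np.mean(A[c],0);np.save(f"pics/{c}10.npy",m);A[c]=m.astype(np.uint8)
t=A["top"][150:215,300:365,::-1];u=A["side"][150:215,280:345,::-1]
cv2.imwrite("pics/z10.png",cv2.resize(np.hstack([t,u]),None,fx=6,fy=6,interpolation=3))
E
```

```text
clock: 18.7
position: [439.2, -295.6, 285.3]
ee_rot: [-0.619, -0.132, 0.045, 0.773]
contact_force: [-0.3, 0.1, 0.6]
gripper_width: 50.1
clock: 19.53
position: [439.1, -66.0, 287.7]
ee_rot: [-0.702, 0.035, -0.029, 0.711]
contact_force: [0.2, -0.1, 0.4]
gripper_width: 50.3
clock: 20.37
position: [485.9, 84.9, 133.0]
ee_rot: [-0.704, 0.04, -0.025, 0.709]
contact_force: [-1.3, -0.1, -1.2]
gripper_width: 50.4
```

View pics/z10.png

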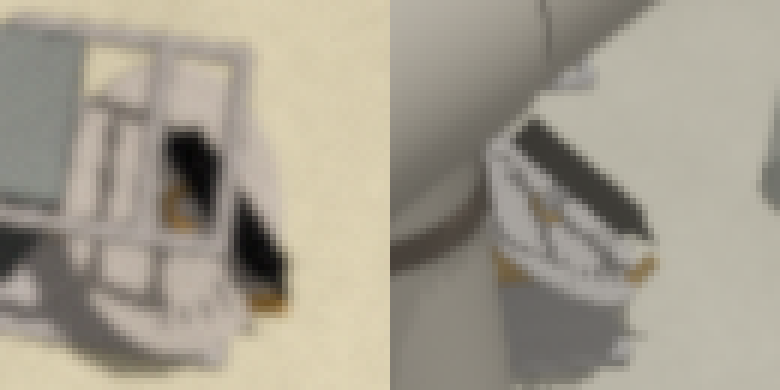

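The last picture shows, in the top view, the bar running to its tip at about crop (285,275), with the tab peeking out just below at (268,302). In the side view the bar's tip (650,230) stands over the tab (642,265). I'll measure the bar's angle and the tab's the same way, with rendered models.

```bash
cat > fit.py <<'E'
from h import *
def barL(t,d):
    M,n,x,y=tapframe(t);M=M+d
    return np.array([M+r*x+w*y+h*n for r,w in((-50,-8),(-50,8),(51,-8),(51,8),(71,0)) for h in(-12,12)])
def obs(c,I,kind):
    if kind=="bar":
        g=I.mean(2);return np.clip((120-g)/80,0,1)
    b=brass(I[:,:,::-1]);return b
import sys
W={"top":(slice(165,206),slice(325,356)),"side":(slice(165,196),slice(298,330))}
for c in("top","side"):
    I=np.load(f"pics/{c}10.npy");o=obs(c,I,"bar")[W[c]]
    np.set_printoptions(linewidth=250)
    if c=="top": print((o*9).astype(int)[:,::1])
    else: print((o*9).astype(int))
    def cost(q):
        m=box(c,barL(q[0]/20,np.array([q[1],q[2],0])))[W[c]];w=np.ones_like(m)
        return np.abs(m-o).sum() if c=="side" else -np.corrcoef(m.ravel(),o.ravel())[0,1]*100
    for t in(.8,.85,.9,.95,1.0,1.05,1.1):
        r=minimize(lambda d:cost([t*20,*d]),[0,0],method="Nelder-Mead",options=dict(initial_simplex=[[0,0],[5,0],[0,5]],xatol=.2,fatol=.01))
        print(c,t,r.fun.round(2),r.x.round(1),"noshift",cost([t*20,0,0]).round(2))
E
python3 fit.py
```

```text
[[0 0 0 ... 0 0 0]
 [0 0 0 ... 0 0 0]
 [0 0 0 ... 0 0 0]
 ...
 [0 0 0 ... 0 0 0]
 [0 0 0 ... 0 0 0]
 [0 0 0 ... 0 0 0]]
top 0.8 -76.84 [-1.7  3. ] noshift -72.95
top 0.85 -80.29 [-1.9  2.8] noshift -75.32
top 0.9 -82.4 [-3.1  2.9] noshift -76.61
top 0.95 -83.05 [-2.4  3.5] noshift -76.51
top 1.0 -82.05 [-2.1  3.5] noshift -75.65
top 1.05 -79.6 [-0.8  4.5] noshift -73.72
top 1.1 -75.95 [-1.4  4.9] noshift -70.78
[[0 0 0 1 1 1 0 0 0 0 0 0 0 0 0 0 0 0 0 0 0 0 0 0 0 0 0 0 0 0 0 0]
 [0 1 1 1 1 0 0 0 0 0 0 0 0 0 0 0 0 0 0 0 0 0 0 0 0 0 0 0 0 0 0 0]
 [1 1 1 1 0 0 0 0 0 0 0 0 0 0 0 0 0 0 0 0 0 0 0 0 0 0 0 0 0 0 0 0]
 [1 1 1 1 0 0 0 0 0 0 0 0 0 0 0 0 0 0 0 0 0 0 0 0 0 0 0 0 0 0 0 0]
 [1 1 1 0 0 0 0 0 0 0 0 0 0 0 0 0 0 0 0 0 0 0 0 0 0 0 0 0 0 0 0 0]
 [1 0 0 0 0 3 3 0 0 0 0 0 0 0 0 0 0 0 0 0 0 0 0 0 0 0 0 0 0 0 0 0]
 [0 0 0 0 3 6 6 4 0 0 0 0 0 0 0 0 0 0 0 0 0 0 0 0 0 0 0 0 0 0 0 0]
 [0 0 0 3 6 7 7 6 5 0 0 0 0 0 0 0 0 0 0 0 0 0 0 0 0 0 0 0 0 0 0 0]
 [0 0 1 5 7 7 7 7 6 5 1 0 0 0 0 0 0 0 0 0 0 0 0 0 0 0 0 0 0 0 0 0]
 [0 0 0 3 6 7 7 7 7 6 5 2 0 0 0 0 0 0 0 0 0 0 0 0 0 0 0 0 0 0 0 0]
 [0 0 0 0 3 6 7
[... 993 characters left out ...]
 0 0 0 0 0 0 0 0 0 0 0 0 0 0 0 0 0 0 0 0 0 0 0 0 0 0 0 0 0 0 0]
 [0 0 0 0 0 0 0 0 0 0 0 0 0 0 0 0 0 0 0 0 0 0 0 0 0 0 0 0 0 0 0 0]
 [1 0 0 0 0 0 0 0 0 0 0 0 0 0 0 0 0 0 0 0 0 0 0 0 0 0 0 0 0 0 0 0]
 [2 1 0 0 0 0 0 0 0 0 0 0 0 0 0 0 0 0 1 0 0 0 0 0 0 0 0 0 0 0 0 0]
 [2 2 2 0 0 0 0 0 0 0 0 0 0 0 0 0 0 0 1 1 0 0 0 0 1 0 0 0 0 0 0 0]
 [2 3 3 2 1 0 0 0 0 0 0 0 0 0 0 0 0 0 0 0 0 0 0 1 0 0 0 0 0 0 0 0]]
side 0.8 114.56 [20.8  7.8] noshift 124.72
side 0.85 114.96 [18.9  5.8] noshift 125.32
side 0.9 113.53 [15.7  4.2] noshift 123.68
side 0.95 110.24 [18.3  9.8] noshift 123.89
side 1.0 111.52 [22.8  7.6] noshift 122.73
side 1.05 110.0 [22.6 12.6] noshift 123.45
side 1.1 117.71 [3.1 1.9] noshift 120.36
```

```bash
cat > fit2.py <<'E'
from fit import barL,obs,W
from h import *
I={c:np.load(f"pics/{c}10.npy") for c in("top","side")}
ig=np.zeros((384,512),np.uint8)
rod=[((-60,-115),(60,-115)),((-60,-75),(60,-75)),((55,-35),(55,-120)),((-55,-35),(-55,-120))]
for A,B in rod:
    q=proj("top",T2(P,[(*A,240),(*B,240)])).round().astype(int);cv2.line(ig,tuple(map(int,q[0])),tuple(map(int,q[1])),255,4)
keep={"top":ig==0,"side":np.ones((384,512),bool)}
keep["side"][:, :300]=0
def corr(c,m,o,win):
    k=keep[c][win];return np.corrcoef(m[win][k],o[win][k])[0,1]
ob={c:obs(c,I[c],"bar") for c in I}
def J(t,d,cams):return sum(1-corr(c,box(c,barL(t,d)),ob[c],W[c]) for c in cams)
def fitbar(cams):
    s0=np.array([9.5,0,0,0.]);sim=np.vstack([s0,s0+np.diag([1.,4,4,4])])
    r=minimize(lambda q:J(q[0]/10,q[1:],cams),s0,method="Nelder-Mead",options=dict(initial_simplex=sim,xatol=.05,fatol=1e-4,maxiter=250));return r
r=fitbar(("top","side"));print("bar both",r.x*[.1,1,1,1],r.fun,[J(r.x[0]/10,r.x[1:],[c]) for c in I])
d=r.x[1:]
for t in np.arange(.8,1.11,.05):print(round(t,2),J(t,d,("top",)).round(4),J(t,d,("side",)).round(4))
ims={"top":["top2","top4","top5"],"side":["side3","side4","side8"]}
T={"top":(slice(196,206),slice(339,353)),"side":(slice(189,201),slice(315,329))}
def Bim(c):
    b=np.mean([brass(cv2.imread(f"pics/{f}.png")) for f in ims[c]],0)
    sat=[]
    for f in ims[c]:
        l=cv2.imread(f"pics/{f}.png").astype(float);sat.append((l[:,:,2]-l[:,:,0])/(l.sum(2)+1))
    return np.mean(sat,0)
for c in T:
    o=Bim(c);o=np.clip(o-np.median(o[T[c]]),0,None)
    for lab,dd in(("shift",d),("none",d*0)):
        v=[(np.corrcoef(box(c,tabbox(t)+dd)[T[c]].ravel(),o[T[c]].ravel())[0,1],t) for t in np.arange(.7,1.25,.02)]
        v.sort(reverse=True);print("tab",c,lab,[(round(a,3),round(b,2)) for a,b in v[:4]])
E
python3 fit2.py | grep -v '\[\|\]\]$' ; python3 fit2.py | grep 'bar both\|tab'
```

```text
...
0.8 0.1312 0.1924
0.85 0.0917 0.185
0.9 0.0683 0.1795
0.95 0.0653 0.1742
1.0 0.072 0.1708
1.05 0.099 0.1715
1.1 0.1416 0.1713
bar both [ 0.96004856 -0.81060347  4.90553782  2.70941507] 0.23332921346939883 [np.float64(0.06269860162191954), np.float64(0.1706306118474793)]
tab top shift [(np.float64(0.846), np.float64(1.0)), (np.float64(0.839), np.float64(1.02)), (np.float64(0.801), np.float64(0.98)), (np.float64(0.782), np.float64(1.04))]
tab top none [(np.float64(0.921), np.float64(0.98)), (np.float64(0.912), np.float64(1.0)), (np.float64(0.9), np.float64(0.96)), (np.float64(0.838), np.float64(0.94))]
tab side shift [(np.float64(0.738), np.float64(0.94)), (np.float64(0.719), np.float64(0.92)), (np.float64(0.715), np.float64(0.9)), (np.float64(0.714), np.float64(0.96))]
tab side none [(np.float64(0.937), np.float64(0.94)), (np.float64(0.935), np.float64(0.92)), (np.float64(0.93), np.float64(0.96)), (np.float64(0.929), np.float64(0.9))]
```

```bash
cat > fit3.py <<'E'
import io,contextlib
with contextlib.redirect_stdout(io.StringIO()):
    from fit2 import *
O={c:np.clip(Bim(c)-np.median(Bim(c)[T[c]]),0,None) for c in T}
def JT(t,d,pr):return sum(1-np.corrcoef(box(c,tabbox(t)+d)[T[c]].ravel(),O[c][T[c]].ravel())[0,1] for c in T)+(d@d)*pr
for pr in(0,.001,.003):
  for t in np.arange(.85,1.11,.04):
    r=minimize(lambda d:JT(t,d,pr),[0,0,0],method="Nelder-Mead",options=dict(initial_simplex=[[0,0,0],[3,0,0],[0,3,0],[0,0,3]],xatol=.1,fatol=1e-4))
    print(pr,round(t,2),round(r.fun,4),r.x.round(1))
E
python3 fit3.py
```

```text
0 0.85 0.1068 [ 7.5 -7.3 -6.1]
0 0.89 0.1111 [ 5.4 -5.6 -5.1]
0 0.93 0.1109 [ 3.3 -3.7 -4.2]
0 0.97 0.1111 [ 1.2 -2.  -3.2]
0 1.01 0.1111 [-1.6  0.2 -1.6]
0 1.05 0.1126 [-3.8  1.8 -1.6]
0 1.09 0.1124 [-5.8  2.7 -0.9]
0.001 0.85 0.219 [ 6.1 -6.2 -3.7]
0.001 0.89 0.1719 [ 4.1 -4.4 -2. ]
0.001 0.93 0.1429 [ 2.4 -3.1 -2.1]
0.001 0.97 0.1189 [ 0.4 -1.1 -1.4]
0.001 1.01 0.1172 [-1.1 -0.1 -2.1]
0.001 1.05 0.1298 [-3.4  1.5 -1.3]
0.001 1.09 0.1532 [-5.7  2.7 -1. ]
0.003 0.85 0.3291 [ 4.7 -4.6 -1.2]
0.003 0.89 0.236 [ 2.9 -3.1 -1.2]
0.003 0.93 0.1625 [ 1.8 -2.1 -0.7]
0.003 0.97 0.1253 [ 0.1 -0.8 -1. ]
0.003 1.01 0.1244 [-1.3  0.1 -1.1]
0.003 1.05 0.159 [-3.1  1.1 -0.9]
0.003 1.09 0.2285 [-5.2  2.3 -1.3]
```

The fits disagree slightly: handle at 0.95–0.96, tab at 0.97–1.0. There is plenty of time, so I re-grip and turn it on to about 0.985.

```bash
python3 -m creep '[{"delta_pos":[-10,-30,-0.9],"rot":[0,0,0],"jaw":50},{"delta_pos":[-10,-30,-0.9],"rot":[0,0,0],"jaw":50},{"delta_pos":[-10,-30,-0.9],"rot":[0,0,0],"jaw":50},{"delta_pos":[-10,-30,-0.9],"rot":[0,0,0],"jaw":50},{"delta_pos":[-10,-30,-0.9],"rot":[0,0,0],"jaw":50},{"delta_pos":[3.4,0,-37.8],"rot":[0,0,0],"jaw":50},{"delta_pos":[3.4,0,-37.8],"rot":[0,0,0],"jaw":50},{"delta_pos":[3.4,0,-37.8],"rot":[0,0,0],"jaw":50},{"delta_pos":[3.4,0,-37.8],"rot":[0,0,0],"jaw":50},{"delta_pos":[3.4,0,-37.8],"rot":[0,0,0],"jaw":50}]'
python3 -m creep '[{"delta_pos":[3.4,0,-37.8],"rot":[0,0,0],"jaw":50},{"delta_pos":[3.4,0,-37.8],"rot":[0,0,0],"jaw":50},{"delta_pos":[3.4,0,-37.8],"rot":[0,0,0],"jaw":50},{"delta_pos":[3.4,0,-37.8],"rot":[0,0,0],"jaw":50},{"delta_pos":[3.4,0,-37.8],"rot":[0,0,0],"jaw":50},{"delta_pos":[0,0,0],"rot":[0.054,-0.087,-0.031],"jaw":50},{"delta_pos":[0,0,0],"rot":[0.054,-0.087,-0.031],"jaw":50},{"delta_pos":[0,0,0],"rot":[0.054,-0.087,-0.031],"jaw":50},{"delta_pos":[0,0,0],"rot":[0.054,-0.087,-0.031],"jaw":50},{"delta_pos":[0,0,0],"rot":[0.054,-0.087,-0.031],"jaw":50}]'
python3 -m creep '[{"delta_pos":[0,0,0],"rot":[0.054,-0.087,-0.031],"jaw":50},{"delta_pos":[0,0,0],"rot":[0.054,-0.087,-0.031],"jaw":50},{"delta_pos":[0,0,0],"rot":[0.054,-0.087,-0.031],"jaw":50},{"delta_pos":[0,0,0],"rot":[0.054,-0.087,-0.031],"jaw":50},{"delta_pos":[0,0,0],"rot":[0.054,-0.087,-0.031],"jaw":50},{"delta_pos":[0,0,0],"rot":[0,0,0],"jaw":50},{"delta_pos":[0,0,0],"rot":[0,0,0],"jaw":50},{"delta_pos":[0,0,0],"rot":[0,0,0],"jaw":50},{"delta_pos":[0,0,0],"rot":[0,0,0],"jaw":50},{"delta_pos":[0,0,0],"rot":[0,0,0],"jaw":50}]'
python3 - <<'E'
from h import *
M,n,x,y=tapframe(.955);G=M+np.array([2,9.2,-13.1])
plan(G+110*n,-n,y);plan(G,-n,y)
E
```

```text
clock: 21.5
position: [439.0, -106.9, 288.8]
ee_rot: [-0.702, 0.034, -0.029, 0.711]
contact_force: [1.4, -0.4, 0.2]
gripper_width: 50.1
clock: 22.33
position: [439.3, -295.2, 286.9]
ee_rot: [-0.591, -0.18, 0.065, 0.784]
contact_force: [0.2, 0.0, -0.2]
gripper_width: 49.8
clock: 23.17
position: [439.5, -294.6, 285.4]
ee_rot: [-0.439, -0.375, 0.153, 0.802]
contact_force: [-0.4, 1.0, 1.0]
gripper_width: 50.2
same rotvec tool [-1.000e-03  3.137e+00  0.000e+00] then delta [-61.1 100.3 124.1]
flip rotvec tool [ 0.    -0.005  0.001] then delta [  61.1  100.3 -124.1]
delta before turn [  61.7  100.4 -123.8]  clock 23.1667 pos [ 439.5 -294.6  285.4] J [-0.62  0.37  0.19 -0.54 -1.68 -0.13]
same rotvec tool [-1.000e-03  3.137e+00  0.000e+00] then delta [-61.1 210.3 124.1]
flip rotvec tool [ 0.    -0.005  0.001] then delta [  61.1  210.3 -124.1]
delta before turn [  61.6  210.4 -123.8]  clock 23.1667 pos [ 439.5 -294.6  285.4] J [-0.62  0.37  0.19 -0.54 -1.68 -0.13]
```

```bash
python3 -m creep '[{"delta_pos":[10.3,16.7,-20.6],"rot":[0,0,0],"jaw":50},{"delta_pos":[10.3,16.7,-20.6],"rot":[0,0,0],"jaw":50},{"delta_pos":[10.3,16.7,-20.6],"rot":[0,0,0],"jaw":50},{"delta_pos":[10.3,16.7,-20.6],"rot":[0,0,0],"jaw":50},{"delta_pos":[10.3,16.7,-20.6],"rot":[0,0,0],"jaw":50},{"delta_pos":[10.3,16.7,-20.6],"rot":[0,0,0],"jaw":50},{"delta_pos":[0,15,0],"rot":[0,0,0],"jaw":50},{"delta_pos":[0,15,0],"rot":[0,0,0],"jaw":50},{"delta_pos":[0,0,0],"rot":[0,0,0],"jaw":50},{"delta_pos":[0,0,0],"rot":[0,0,0],"jaw":50}]'
python3 - <<'E'
from h import *
M,n,x,y=tapframe(.955);plan(M+np.array([2,9.2,-13.1]),-n,y)
E
```

```text
clock: 24.0
position: [582.6, -257.7, 165.3]
ee_rot: [-0.438, -0.375, 0.154, 0.803]
contact_force: [0.5, 0.6, 0.3]
gripper_width: 49.9
same rotvec tool [-0.     3.136 -0.004] then delta [-0.4 79.2  0.1]
flip rotvec tool [-0.002 -0.006  0.   ] then delta [ 0.4 79.2 -0.1]
delta before turn [ 0.4 79.2 -0.3]  clock 24.0 pos [ 582.6 -257.7  165.3] J [-0.46  0.6   0.27 -0.58 -1.48 -0.18]
```

```bash
python3 -m creep '[{"delta_pos":[0,12,0],"rot":[0,0,0],"jaw":50},{"delta_pos":[0,12,0],"rot":[0,0,0],"jaw":50},{"delta_pos":[0,12,0],"rot":[0,0,0],"jaw":50},{"delta_pos":[0,12,0],"rot":[0,0,0],"jaw":50},{"delta_pos":[0,12,0],"rot":[0,0,0],"jaw":50},{"delta_pos":[0,10,0],"rot":[0,0,0],"jaw":50},{"delta_pos":[0,7,0],"rot":[0,0,0],"jaw":50},{"delta_pos":[0,2,0],"rot":[0,0,0],"jaw":50},{"delta_pos":[0,0,0],"rot":[0,0,0],"jaw":40},{"delta_pos":[0,0,0],"rot":[0,0,0],"jaw":32}]'
python3 -m creep '[{"delta_pos":[0,0,0],"rot":[0,0,0],"jaw":26},{"delta_pos":[0,0,0],"rot":[0,0,0],"jaw":22},{"delta_pos":[0,0,0],"rot":[0,0,0],"jaw":19},{"delta_pos":[0,0,0],"rot":[0,0,0],"jaw":17},{"delta_pos":[0,0,0],"rot":[0,0,0],"jaw":15},{"delta_pos":[0,0,0],"rot":[0,0,0],"jaw":10},{"delta_pos":[0,0,0],"rot":[0,0,0],"jaw":5},{"delta_pos":[0,0,0],"rot":[0,0,0],"jaw":5},{"delta_pos":[0,0,0],"rot":[0,0,0],"jaw":5},{"delta_pos":[0,0,0],"rot":[0,0,0],"jaw":5}]'
python3 -c "
from h import *
print(tooltap())"
```

```text
clock: 24.83
position: [589.5, -213.7, 100.9]
ee_rot: [-0.438, -0.375, 0.153, 0.802]
contact_force: [-0.6, -0.5, 0.7]
gripper_width: 32.1
clock: 25.67
position: [589.0, -213.5, 101.2]
ee_rot: [-0.438, -0.375, 0.153, 0.803]
contact_force: [-3.3, -0.6, 5.4]
gripper_width: 15.3
(np.float64(0.9496365795269701), array([-0. , -5. ,  3.9]), 15.310460523927095, array([  1.5,   8.3, -12.4]))
```

Gripped at 0.95. I turn by 0.035, release and retreat to the viewing place.

```bash
python3 -m creep '[{"delta_pos":[0,0,0],"rot":[0,-0.012,0],"jaw":5},{"delta_pos":[0,0,0],"rot":[0,-0.012,0],"jaw":5},{"delta_pos":[0,0,0],"rot":[0,-0.012,0],"jaw":5},{"delta_pos":[0,0,0],"rot":[0,0,0],"jaw":5},{"delta_pos":[0,0,0],"rot":[0,0,0],"jaw":5},{"delta_pos":[0,0,0],"rot":[0,0,0],"jaw":5},{"delta_pos":[0,0,0],"rot":[0,0,0],"jaw":5},{"delta_pos":[0,0,0],"rot":[0,0,0],"jaw":5},{"delta_pos":[0,0,0],"rot":[0,0,0],"jaw":5},{"delta_pos":[0,0,0],"rot":[0,0,0],"jaw":5}]'
python3 -c "
from h import *
print(tooltap())"
python3 -m creep '[{"delta_pos":[0,0,0],"rot":[0,0,0],"jaw":20},{"delta_pos":[0,0,0],"rot":[0,0,0],"jaw":30},{"delta_pos":[0,0,0],"rot":[0,0,0],"jaw":40},{"delta_pos":[0,0,0],"rot":[0,0,0],"jaw":50},{"delta_pos":[0,0,0],"rot":[0,0,0],"jaw":50},{"delta_pos":[0,-10,0],"rot":[0,0,0],"jaw":50},{"delta_pos":[0,-20,0],"rot":[0,0,0],"jaw":50},{"delta_pos":[0,-30,0],"rot":[0,0,0],"jaw":50},{"delta_pos":[0,-40,0],"rot":[0,0,0],"jaw":50},{"delta_pos":[0,-40,0],"rot":[0,0,0],"jaw":50}]'
python3 -m creep '[{"delta_pos":[-15.5,-17.5,31],"rot":[0,0,0],"jaw":50},{"delta_pos":[-15.5,-17.5,31],"rot":[0,0,0],"jaw":50},{"delta_pos":[-15.5,-17.5,31],"rot":[0,0,0],"jaw":50},{"delta_pos":[-15.5,-17.5,31],"rot":[0,0,0],"jaw":50},{"delta_pos":[0,0,0],"rot":[-0.054,0.087,0.031],"jaw":50},{"delta_pos":[0,0,0],"rot":[-0.054,0.087,0.031],"jaw":50},{"delta_pos":[0,0,0],"rot":[-0.054,0.087,0.031],"jaw":50},{"delta_pos":[0,0,0],"rot":[-0.054,0.087,0.031],"jaw":50},{"delta_pos":[0,0,0],"rot":[-0.054,0.087,0.031],"jaw":50},{"delta_pos":[0,0,0],"rot":[-0.054,0.087,0.031],"jaw":50}]'
python3 -m creep '[{"delta_pos":[0,0,0],"rot":[-0.054,0.087,0.031],"jaw":50},{"delta_pos":[0,0,0],"rot":[-0.054,0.087,0.031],"jaw":50},{"delta_pos":[0,0,0],"rot":[-0.054,0.087,0.031],"jaw":50},{"delta_pos":[0,0,0],"rot":[-0.054,0.087,0.031],"jaw":50},{"delta_pos":[-3.4,0,37.8],"rot":[0,0,0],"jaw":50},{"delta_pos":[-3.4,0,37.8],"rot":[0,0,0],"jaw":50},{"delta_pos":[-3.4,0,37.8],"rot":[0,0,0],"jaw":50},{"delta_pos":[-3.4,0,37.8],"rot":[0,0,0],"jaw":50},{"delta_pos":[-3.4,0,37.8],"rot":[0,0,0],"jaw":50},{"delta_pos":[-3.4,0,37.8],"rot":[0,0,0],"jaw":50}]'
python3 -m creep '[{"delta_pos":[-3.4,0,37.8],"rot":[0,0,0],"jaw":50},{"delta_pos":[-3.4,0,37.8],"rot":[0,0,0],"jaw":50},{"delta_pos":[-3.4,0,37.8],"rot":[0,0,0],"jaw":50},{"delta_pos":[-3.4,0,37.8],"rot":[0,0,0],"jaw":50},{"delta_pos":[10,30,0.9],"rot":[0,0,0],"jaw":50},{"delta_pos":[10,30,0.9],"rot":[0,0,0],"jaw":50},{"delta_pos":[10,30,0.9],"rot":[0,0,0],"jaw":50},{"delta_pos":[10,30,0.9],"rot":[0,0,0],"jaw":50},{"delta_pos":[10,30,0.9],"rot":[0,0,0],"jaw":50},{"delta_pos":[0,0,0],"rot":[0,0,0],"jaw":50}]'
python3 - <<'E'
from h import *
for c in("top","side"):
    m=np.mean([arm.get_image(c) for _ in range(3)],0);np.save(f"pics/{c}10.npy",m)
    print(c,[(np.round(d["location"]).tolist(),round(d["p"],2)) for n in("mug","jar","tin") for d in arm.find_in(c,n)[:1]])
E
python3 fit2.py | grep 'bar both'
python3 - <<'E'
from h import *
# tab moved? compare brass centroid in side with before
for f in("side3","side8"):
    B=brass(cv2.imread(f"pics/{f}.png"))[188:202,314:330];v=np.clip(B-18,0,None);yy,xx=np.mgrid[188:202,314:330];print(f,(v*xx).sum()/v.sum(),(v*yy).sum()/v.sum())
B=brass(np.load("pics/side10.npy")[:,:,::-1])[188:202,314:330];v=np.clip(B-18,0,None);print("now",(v*xx).sum()/v.sum(),(v*yy).sum()/v.sum())
print(panfit({"top":(249,176),"side":(241,206)},[630,70,-.09]))
E
```

```text
clock: 26.5
position: [589.0, -213.5, 101.2]
ee_rot: [-0.435, -0.389, 0.161, 0.796]
contact_force: [-3.0, -0.0, 4.7]
gripper_width: 14.9
(np.float64(0.9852549587262944), array([ 0.3, -4.1,  3.8]), 14.894130871070741, array([  1.6,   8.3, -12.4]))
clock: 27.33
position: [577.1, -293.8, 216.6]
ee_rot: [-0.435, -0.389, 0.161, 0.796]
contact_force: [1.0, -1.8, 0.7]
gripper_width: 49.8
clock: 28.17
position: [437.5, -300.1, 283.6]
ee_rot: [-0.619, -0.149, 0.05, 0.77]
contact_force: [0.1, 0.9, 0.0]
gripper_width: 49.9
clock: 29.0
position: [430.7, -70.5, 285.2]
ee_rot: [-0.703, 0.018, -0.026, 0.71]
contact_force: [1.3, 0.9, -0.8]
gripper_width: 50.1
clock: 29.83
position: [476.4, 81.5, 131.1]
ee_rot: [-0.705, 0.022, -0.022, 0.709]
contact_force: [0.0, 0.3, -1.6]
gripper_width: 50.0
top [([193.0, 141.0], 0.75), ([397.0, 173.0], 0.84), ([276.0, 132.0], 0.92)]
side [([183.0, 192.0], 0.69), ([354.0, 169.0], 0.73)]
bar both [ 1.00464653  3.76416494 11.51239806 10.14933307] 0.2633740620287187 [np.float64(0.057879840114332004), np.float64(0.2054942219143867)]
side3 321.8012326656394 194.45916795069337
side8 321.94645941278065 194.33160621761658
now 321.7535211267606 194.46730382293765
(array([ 6.30769316e+02,  7.04172212e+01, -4.16395855e-02]), np.float64(583.678431372549), {'top': np.float64(868.0)})
```

```bash
python3 -c "
from bench import arm
print(arm.job_done())"
```

```text
the job is handed in; nothing more can be done
None
```

I slid the large grey saucepan by its handle until it stood under the spout. Then I gripped the tap along the dial's leaning axis, turned it to the tab, released it and backed the arm clear. The job was handed in at about 30 s, and no verdict came back.

**Last checks:**
- **Pan:** the top camera put its centre at about (631, 70) mm, against the spout's mouth at (630, 70). The side view taken just after I released it showed it standing flat. In the last check the side camera had no mask for it.
- **Tap handle:** it was at 0.985 rad by the tool while gripped. Fitting the bar in the images gave about 1.00, though the side view fitted poorly.
- **Tab:** image estimates put it between 0.94 (side, weakly sensitive) and 1.0 (top), with a joint fit of about 0.99. I first left the handle at 0.95, then re-gripped and turned it on by 0.035. I expect it is within about 0.03 rad of the tab, but the cameras could not settle it more finely.
- **Nothing else moved:** the brass tab's pixel position was the same as before to about 0.2 px. The mug, jar and tin were still where they started in the top view (jar within about 2 px). The side view found the mug and jar there too, up to about 6 px from their first readings, but not the tin.
- **Forces:** readings at the end of each move stayed below about 10 N.

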